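Fill the truffle canister and snap its lid on

TASK

Use the steel scoop to scoop truffles out of the white trough and tip at least two of the three into the clear canister, never touching a truffle with the fingers, then stand the scoop down upright on the bench or in the trough and let go of it. Next put the orange lid on the canister's neck and press it straight down until it clicks past the catches and sits fully home, then keep pressing: the program finishes while the hand still presses on the seated lid and holds the canister more than halfway down on its sprung foot. Leave the chocolate bars, the cocoa tin and the palette knife where they are.

Things in the scene. Friction and masses are not known exactly. Their poses are not given: they have to be found in the camera images.
- scoop: steel scoop, 90 g, starts standing in the trough, mouth to the truffles. Origin: centre of the pan's underside; x out of the open mouth, z up. Pan 76 (x) by 33, 30 between side walls, floor 1.5, walls 24 high, open at the front x = +38. Upright black handle block 16 (x) by 26 (y), 38 to 86 above the underside, centred at x = -30, on a thin neck plate at its rear. Stands by itself on its flat pan
- scoop_grip (a point): middle of the scoop's black handle, at (-30, 0, 62) mm in the scoop's frame
- scoop_lip (a point): middle of the front edge of the scoop's pan, on its underside, at (38, 0, 0) mm in the scoop's frame
- trough: fixed white open trough, outside 171 (x) by 42 (y) by 26 high, walls and floor 3 thick, so the inside is 165 by 36. Origin: centre of its underside; the scoop starts in its -x half facing +x, the truffles lie in its +x half
- truffle0_center (a point): centre of a dark round truffle, a ball 24 in diameter, 10 g
- truffle1_center (a point): centre of a milk-chocolate truffle, a ball 24 in diameter, 10 g
- truffle2_center (a point): centre of a dark round truffle, a ball 24 in diameter, 10 g
- jar_rim (a point): centre of the canister's open mouth, at rim height: 93 above the bench when up
- lid: orange snap lid, 60 g, open side down. Origin: centre of its underside. Skirt 72 across, 22 high, opening 60 across, top plate's underside at 19; round knob 26 across from 22 to 50. On the neck it meets the catches with its origin 70 above jar_base; about 10 N (at most 16) pushes it past, the force drops suddenly, and it rests on the rim with its origin 60 above jar_base
- lid_knob (a point): centre of the top of the lid's knob, 50 above the lid's origin
- bar_dark: bystander: dark chocolate bar, 75 by 150 by 10, origin at the centre of its underside
- bar_milk: bystander: milk chocolate bar, 75 by 150 by 10, origin at the centre of its underside
- cocoa_tin: bystander: green tin, 70 across, 100 high, origin at the centre of its underside
- palette_knife: bystander: palette knife lying flat along its x axis
- jar (a joint): how far the clear canister has sunk on its sprung foot: 0 up (at rest), 0.006 m fully down. It first yields at about 5 N and is fully down at about 11 N; it springs back up when let go
- jar_base (a point): centre of the underside of the clear round canister, 14 above the bench when up; z up. From here: body 72 across up to 52 high, inner floor at 4; neck 56 outside, 48 inside, from 52 to its open rim at 79; four round sprung catches stand out 4 from the neck at 68. It slides straight down 6 in a dark fixed steel stand (92 across, 14 high) and moves no other way

How it is judged:
On the way, in this order (a step that is already met when the one before it is completed fails the run):
1. at least two truffles lie in the canister ((((horizontal distance between truffle0_center and jar_rim below 0.03 m and z of truffle0_center in the frame of jar_base below 0.06 m) and (horizontal distance between truffle1_center and jar_rim below 0.03 m and z of truffle1_center in the frame of jar_base below 0.06 m)) or ((horizontal distance between truffle0_center and jar_rim below 0.03 m and z of truffle0_center in the frame of jar_base below 0.06 m) and (horizontal distance between truffle2_center and jar_rim below 0.03 m and z of truffle2_center in the frame of jar_base below 0.06 m)) or ((horizontal distance between truffle1_center and jar_rim below 0.03 m and z of truffle1_center in the frame of jar_base below 0.06 m) and (horizontal distance between truffle2_center and jar_rim below 0.03 m and z of truffle2_center in the frame of jar_base below 0.06 m)))), for 0.2 s.
2. the lid has clicked past the catches and sits home on the canister (z of lid in the frame of jar_base between 0.054 and 0.0625 m and horizontal distance between lid and jar_rim below 0.004 m and angle between lid's own z axis and vertical below 0.08 rad), for 0.1 s.
At the end, for the whole second after the job is handed in: At least two truffles in the canister; lid home past the catches (within 2.5 mm of full depth, level to 0.08 rad, centred to 4 mm); the robot still touches the lid and holds the sprung canister more than 3 mm down; the scoop stands upright on the bench or in the trough, let go (all of step 2 and (((horizontal distance between truffle0_center and jar_rim below 0.03 m and z of truffle0_center in the frame of jar_base below 0.06 m) and (horizontal distance between truffle1_center and jar_rim below 0.03 m and z of truffle1_center in the frame of jar_base below 0.06 m)) or ((horizontal distance between truffle0_center and jar_rim below 0.03 m and z of truffle0_center in the frame of jar_base below 0.06 m) and (horizontal distance between truffle2_center and jar_rim below 0.03 m and z of truffle2_center in the frame of jar_base below 0.06 m)) or ((horizontal distance between truffle1_center and jar_rim below 0.03 m and z of truffle1_center in the frame of jar_base below 0.06 m) and (horizontal distance between truffle2_center and jar_rim below 0.03 m and z of truffle2_center in the frame of jar_base below 0.06 m))) and height (world z) of scoop below 0.012 m and angle between scoop's own z axis and vertical below 0.2 rad and contact force between the fingers and scoop below 0.1 N and value of joint jar above 0.003 m and contact force between any of the fingers, the arm and lid above 1 N); the arm keeps its last pose, push and grip.
It fails at once if the fingers touch a truffle (contact force between the fingers and truffle0 above 0.3 N or contact force between the fingers and truffle1 above 0.3 N or contact force between the fingers and truffle2 above 0.3 N).
It fails at once if a bystander (bar, tin, palette knife) is moved by more than 3 cm (distance of any of bar_dark, bar_milk, cocoa_tin, palette_knife from where it was at the start of the episode above 0.03 m).
It also fails if it takes over 58 s, if anything falls off the work surface, if the arm or the gripper's body presses on something with over 40 N, if the wrist force passes 120 N, or if a joint passes its speed limit or range.

ROBOT

A 6-joint arm with a two-finger parallel gripper is mounted at the origin on the work surface. World frame = base frame: x ahead of the robot, y to its left, z up, the work surface at z = 0. Lengths are in m, angles in rad, forces in N, time in s.
With the tool pointing down it reaches from about 0.4 to 0.825 m from the base axis. Payload 7 kg.
Tool frame: the origin (TCP) lies on the mounting face of the last link; the fingertips stand 178 mm ahead of it and the grasp point (between the pads) lies arm.grip_depth ahead of it (arm.grip_depth is the distance from the TCP to the grasp point, in m); z points along the fingers, y is the direction in which the jaws open and shut (so a half turn about z gives the same grasp; the last joint's range is limited). The gripper opens to 88 mm and grips with 3 to 60 N. Pads are 19 mm wide; open, the fingers measure 130 mm over their backs; the gripper's body (78 mm by 193 mm) begins 47 mm behind the grasp point.
Start: joints at [1.508, 0.359, 0.012, 0, -1.224, -0.288], TCP at [0.232, 0.634, 0.405] pointing down, gripper open.
Joint ranges: [-3.07, 3.07], [-1.43, 2.12], [-1.02, 1.25], [-3.03, 1.67], [-3.05, -0], [-3.03, 3.03]. Speed limits (rad/s): [2.39, 2.39, 3.01, 3.14, 3.14, 3.14].

INTERFACE

Orientations are given as [roll, pitch, yaw] about the fixed x, y, z axes, in that order (R = Rz(yaw) Ry(pitch) Rx(roll)).
In Python, from station import arm gives the robot as it stands.
- The arm moves only by the tool carry_out, never from a script. Its argument "targets" is a list that holds one entry, the list of rows, each a list of 7 numbers: the turn, a rotation vector about the tool's x, y, z in units of 8 degrees (1.0 is 8 degrees), then the shift along the tool's x, y, z in units of 2.5 cm (1.0 is 2.5 cm), then the opening, from -1 (shut) to 1 (fully open). A call has 1 to 20 rows; each row shifts and turns the commanded pose from where the row before left it, along the tool's axes as they then stand; what a row does not reach is not made up. A row lasts 1/8 s, in which the tool goes at most 62.5 mm and 10.7 degrees, less where a joint would pass 70% of its speed; a pose out of reach is approached as far as the arm can. A call with a number of a shift or a turn outside -1 to 1 is refused whole. A call with a gripper value outside its range is refused whole. The fingers move at their own pace and stop on an object; "squeeze" is the grip in N (left out, the last holds). Time passes only in rows, so rows that do not move let the fingers close. It gives the time, the measured TCP pose, the force and the opening at its end, in the units of the state.
- arm.get_state(): the state, without advancing time (a new reading comes with each control period).
- arm.grab_frame(name): name is "scene" or "top"; returns (picture, depth): 480x640x3 uint8, red, green, blue; 480x640 float32, m along the optical axis (not along the pixel's ray), 0 where there is no reading.
- arm.camera_model(name): a dict with "camera_matrix" (3x3 intrinsics, pixels), "world_from_camera" (4x4, takes a point from camera to world coordinates). Camera axes: x right, y down, z forward; pixel columns grow to the right and rows downward; lengths in m; the calibration is good to about 2 mm. A picture is of the moment at which its call begins. camera_model takes no time and is no camera call.
- arm.job_done(): hands the job in, once; it reports no verdict.
Trained networks look in the newest picture that a camera, given by its name, has taken for a name from the list of things; names that differ only in an ending like _2 or _b are one class to them, and where a whole thing is asked for, a point or a joint stands for the part that bears it (a point fixed in the world has none). Each returns a list of dicts, best first, with "conf" (0 to 1); they miss things now and then, are a little off and sometimes report something else, mostly with a low value. They report only what shows in the picture. A call takes as long as a camera call.
- arm.spot_in(camera, query): "point" ([row, column] in pixels, amid what is visible of it).
- arm.landmark_of(camera, query): "point" ([row, column] in pixels: a listed point, or the origin of a listed thing).
The state is a dict: "t": time; "q": joint angles; "qd": joint speeds; "joint_efforts": joint torques, N m; "eef_pos": TCP position; "ee_rot": TCP orientation; "force": force on the tool from outside, world axes, zero at the start; "moment": the same for the moment, N m; "width": finger opening in m.
Only numpy, scipy, OpenCV 4.12 (cv2) and the standard library are available. Lean on these libraries where they do the work, as an engineer would, in place of code of your own. Each camera call takes 0.05 s, during which the arm holds its last target.

## Working session

There is one attempt and no reset: what is moved stays moved. The work goes in short steps, Python scripts to look and compute and a tool call to move; the robot and the scene stay as the last step left them, time stands still between calls to the robot, and variables do not carry over. Pictures are saved under pics/ and viewed, and the job is handed in when it is done.

Besides the shell and the picture viewer there is one more tool, called by a JSON object that holds its "fn" and its "kwargs", one argument or row to a line. carry_out: Moves the arm, as the interface text tells. Its arguments: {"type":"object","properties":{"targets":{"type":"array"},"squeeze":{"type":"number"}},"required":["targets"]}

```bash
mkdir -p pics; ls; python3 - <<'E'
from station import arm
import cv2, numpy as np
print(arm.get_state(), arm.grip_depth)
for n in ("scene","top"):
    im,d=arm.grab_frame(n)
    cv2.imwrite(f"pics/{n}0.png",im[:,:,::-1]); np.save(f"/tmp/{n}_d.npy",d)
    cm=arm.camera_model(n); print(n,cm)
E
```

```text
pics
{'t': 0.0, 'q': array([ 1.50810540e+00,  3.59356688e-01,  1.10650785e-02, -3.41583396e-04,
       -1.22412176e+00, -2.88093723e-01]), 'qd': array([ 6.53548348e-04, -3.39265769e-04,  1.14069925e-03,  6.63660532e-04,
       -2.78537667e-05, -4.91525584e-04]), 'joint_efforts': array([ 9.57072116e-04, -5.82713234e+01,  2.93070441e+01,  6.99766651e+00,
        7.16846334e-03, -1.57981781e-04]), 'eef_pos': array([0.23189259, 0.63370121, 0.40374624]), 'ee_rot': array([ 3.13995101e+00, -1.51606446e-04, -3.50900842e-01]), 'force': array([0.33290287, 0.44786723, 0.5349264 ]), 'moment': array([ 0.02647466, -0.07845398,  0.01351509]), 'width': 0.08783281368945005} 0.1593
scene {'camera_matrix': array([[472.11678892,   0.        , 317.56336993],
       [  0.        , 472.11678892, 236.64166544],
       [  0.        ,   0.        ,   1.        ]]), 'world_from_camera': array([[-0.58958849,  0.53525551, -0.6048859 ,  1.13686101],
       [ 0.8076977 ,  0.38780243, -0.44411   ,  0.37971085],
       [-0.0031361 , -0.7504071 , -0.6609685 ,  0.66663062],
       [ 0.        ,  0.        ,  0.        ,  1.        ]])}
top {'camera_matrix': array([[619.09600781,   0.        , 305.83412948],
       [  0.        , 619.09600781, 232.5953618 ],
       [  0.        ,   0.        ,   1.        ]]), 'world_from_camera': array([[ 3.89273071e-03, -9.90019688e-01,  1.40875353e-01,
         4.34104843e-01],
       [-9.99671946e-01, -2.86366907e-04,  2.56109017e-02,
        -1.49728752e-02],
       [-2.53149549e-02, -1.40928834e-01, -9.89696022e-01,
         1.23111123e+00],
       [ 0.00000000e+00,  0.00000000e+00,  0.00000000e+00,
         1.00000000e+00]])}
```

View pics/scene0.png

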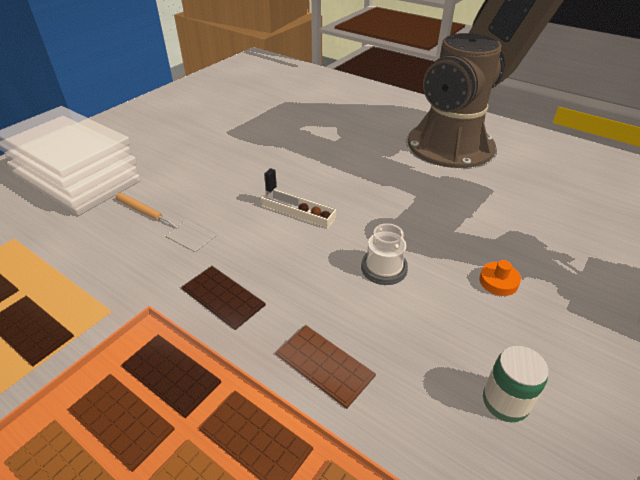

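View pics/top0.png

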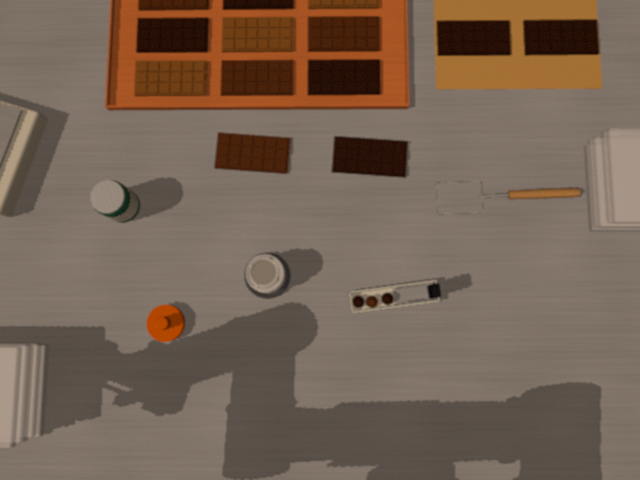

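```bash
cat > h.py <<'E'
import numpy as np
from station import arm
def look(cams=("top","scene"), names=()):
    out={}
    for c in cams:
        im,d=arm.grab_frame(c); cm=arm.camera_model(c)
        out[c]=(im,d,cm)
    return out
def world(cm,r,c,z):
    """pixel + optical depth -> world"""
    K=cm["camera_matrix"];T=np.array(cm["world_from_camera"])
    p=np.linalg.inv(K)@[c,r,1]*z
    return T[:3,:3]@p+T[:3,3]
def ray_at(cm,r,c,h):
    """pixel ray cut at world height h"""
    K=cm["camera_matrix"];T=np.array(cm["world_from_camera"])
    v=T[:3,:3]@(np.linalg.inv(K)@[c,r,1]); o=T[:3,3]
    return o+v*(h-o[2])/v[2]
def project(cm,p):
    K=cm["camera_matrix"];T=np.array(cm["world_from_camera"])
    q=K@(T[:3,:3].T@(np.array(p)-T[:3,3])); return q[1]/q[2],q[0]/q[2]
E
python3 - <<'E'
from h import *
hts=dict(scoop_grip=.065,scoop_lip=.003,scoop=.003,trough=0,truffle0_center=.015,truffle1_center=.015,truffle2_center=.015,jar_rim=.093,lid=0,lid_knob=.05,jar_base=.014)
for c in ("top","scene"):
    im,d=arm.grab_frame(c);cm=arm.camera_model(c)
    for n,h in hts.items():
        for r in arm.landmark_of(c,n)[:2]:
            p=r["point"]; print(c,n,round(r["conf"],2),np.round(p,1),np.round(ray_at(cm,*p,h),4), np.round(world(cm,*p,d[int(p[0]),int(p[1])]),3))
print(arm.get_state()['t'])
E
```

```text
top scoop_grip 0.94 [289.2 434.3] [ 0.4933 -0.2254  0.065 ] [ 0.492 -0.222  0.086]
top scoop_lip 0.72 [324.5 167.5] [0.4256 0.2892 0.003 ] [0.426 0.279 0.044]
top scoop_lip 0.65 [194.8 508.5] [ 0.6856 -0.3894  0.003 ] [ 0.683 -0.386  0.014]
top scoop 0.64 [293.2 411.9] [ 0.4885 -0.1925  0.003 ] [ 0.488 -0.192  0.006]
top trough 0.57 [294.2 393.2] [ 0.4865 -0.1561  0.    ] [ 0.486 -0.156  0.003]
top truffle0_center 0.68 [294.8 389.1] [ 0.4847 -0.1464  0.015 ] [ 0.484 -0.146  0.022]
top truffle1_center 0.43 [302.7 369.4] [ 0.4693 -0.1079  0.015 ] [ 0.469 -0.107  0.027]
top truffle2_center 0.51 [297.5 357.4] [ 0.4793 -0.0847  0.015 ] [ 0.479 -0.084  0.026]
top jar_rim 0.82 [272.3 261.5] [0.5221 0.096  0.093 ] [0.528 0.103 0.017]
top jar_rim 0.48 [296.3 411.1] [ 0.4789 -0.1779  0.093 ] [ 0.482 -0.19   0.007]
top lid 0.71 [326.  165.4] [0.4226 0.2941 0.    ] [0.423 0.282 0.048]
top lid_knob 0.67 [321.8 161.6] [0.4309 0.2891 0.05  ] [0.431 0.289 0.051]
top jar_base 0.9 [276.7 267.5] [0.5196 0.0917 0.014 ] [0.519 0.091 0.017]
scene scoop_grip 0.6 [181.8 266. ] [ 0.5046 -0.226   0.065 ] [ 0.
[... 226 characters left out ...]
82  0.    ] [ 0.504 -0.216  0.073]
scene truffle0_center 0.5 [208.2 304.4] [ 0.4799 -0.1389  0.015 ] [ 0.488 -0.133  0.023]
scene truffle1_center 0.51 [210.5 316.9] [ 0.4702 -0.1113  0.015 ] [ 0.476 -0.107  0.021]
scene truffle2_center 0.45 [215.3 322.7] [ 0.4765 -0.0909  0.015 ] [ 0.483 -0.086  0.022]
scene truffle2_center 0.45 [219.5 158.9] [ 0.6979 -0.3718  0.015 ] [ 0.69  -0.385  0.003]
scene jar_rim 0.87 [235.2 387.1] [0.5334 0.0957 0.093 ] [0.503 0.081 0.064]
scene lid 0.87 [280.8 499.6] [0.4249 0.292  0.    ] [0.443 0.294 0.017]
scene lid 0.59 [179.3 270.4] [ 0.4217 -0.2897  0.    ] [ 0.499 -0.217  0.072]
scene jar_base 0.77 [261.9 384.3] [0.5233 0.0921 0.014 ] [0.558 0.109 0.051]
1.3
```

The trough, with the scoop at its right end, is at top px rows 281–312, columns 350–440. The canister is at (275,266), the lid at (323,166), and the bystanders are clear of the route. Next I'll refine these positions from the saved depth.

```bash
python3 - <<'E'
from h import *
import cv2
for c in ("top","scene"):
    im=cv2.imread(f"pics/{c}0.png"); d=np.load(f"/tmp/{c}_d.npy"); cm=arm.camera_model(c)
    K=cm["camera_matrix"];T=np.array(cm["world_from_camera"])
    r,cc=np.mgrid[0:480,0:640]
    P=np.stack([(cc-K[0,2])/K[0,0]*d,(r-K[1,2])/K[1,1]*d,d],-1)@T[:3,:3].T+T[:3,3]
    def sel(x0,x1,y0,y1,z0,z1):
        m=(d>0)&(P[...,0]>x0)&(P[...,0]<x1)&(P[...,1]>y0)&(P[...,1]<y1)&(P[...,2]>z0)&(P[...,2]<z1); return P[m],im[m]
    b,_=sel(.55,.62,-.2,0,-.02,.02); print(c,"bench z",np.median(b[:,2]))
    p,col=sel(.43,.56,-.27,-.03,.015,.032)
    # white ones
    w=col.min(1)>110
    q=p[w]; print("trough px",len(q),q[:,2].mean())
    rect=cv2.minAreaRect(q[:,:2].astype(np.float32)*1000); print("rect",rect)
    h,_=sel(.43,.56,-.27,-.15,.078,.095)
    print("handle top",len(h),h.mean(0), cv2.minAreaRect(h[:,:2].astype(np.float32)*1000))
    k,_=sel(.38,.48,.24,.34,.045,.056); 
    if len(k): print("knob",len(k),k.mean(0),cv2.minEnclosingCircle(k[:,:2].astype(np.float32)*1000))
    l,_=sel(.38,.48,.24,.34,.016,.03); print("lid plate",len(l),cv2.minEnclosingCircle(l[:,:2].astype(np.float32)*1000))
    j,_=sel(.45,.6,.04,.16,.085,.098)
    if len(j)>4: print("rim",len(j),j.mean(0),cv2.minEnclosingCircle(j[:,:2].astype(np.float32)*1000))
    j,_=sel(.45,.6,.03,.16,.008,.02)
    print("stand",len(j),j.mean(0),cv2.minEnclosingCircle(j[:,:2].astype(np.float32)*1000))
im=cv2.imread("pics/top0.png")
a=cv2.resize(im[225:345,225:465],None,fx=3.3,fy=3.3,interpolation=cv2.INTER_CUBIC); cv2.imwrite("pics/crop1.png",a)
im=cv2.imread("pics/scene0.png")
a=cv2.resize(im[160:300,250:430],None,fx=4,fy=4,interpolation=cv2.INTER_CUBIC); cv2.imwrite("pics/crop2.png",a)
E
```

```text
top bench z -0.0007049921672666049
trough px 216 0.024764671664912016
rect ((481.6828918457031, -152.96823120117188), (41.14448928833008, 169.11163330078125), 7.883845806121826)
handle top 132 [ 0.49063852 -0.22255579  0.08721105] ((490.8550720214844, -223.41717529296875), (25.70813751220703, 17.002840042114258), 6.742836952209473)
knob 140 [0.42909142 0.29130203 0.0495148 ] ((429.1888427734375, 291.8167724609375), 13.010970115661621)
lid plate 915 ((429.0036926269531, 291.19873046875), 36.62686538696289)
rim 225 [0.52372766 0.09460686 0.09187158] ((523.9805297851562, 94.5281753540039), 30.976280212402344)
stand 723 [0.52289202 0.09348699 0.01524139] ((531.5653076171875, 90.26556396484375), 54.098541259765625)
scene bench z -0.00039554420221121767
trough px 593 0.022013469666022637
rect ((484.5781555175781, -154.1746826171875), (46.847721099853516, 172.5359344482422), 7.389861106872559)
handle top 84 [ 0.49603339 -0.22156744  0.08577821] ((493.65966796875, -223.25917053222656), (28.017669677734375, 17.779804229736328), 3.799602746963501)
knob 123 [0.43321793 0.29088221 0.04889074] ((432.0067138671875, 290.8693542480469), 13.56065559387207)
lid plate 714 ((431.0412292480469, 291.1888122558594), 37.90702819824219)
rim 293 [0.52689662 0.09392824 0.0904024 ] ((525.67822265625, 91.5055923461914), 30.01515007019043)
stand 340 [0.54772011 0.10351706 0.01365625] ((526.625244140625, 93.51326751708984), 45.24826431274414)
```

View pics/crop1.png

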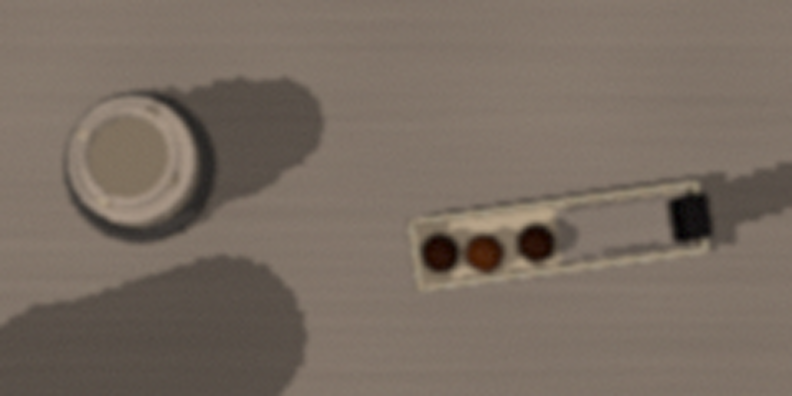

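View pics/crop2.png

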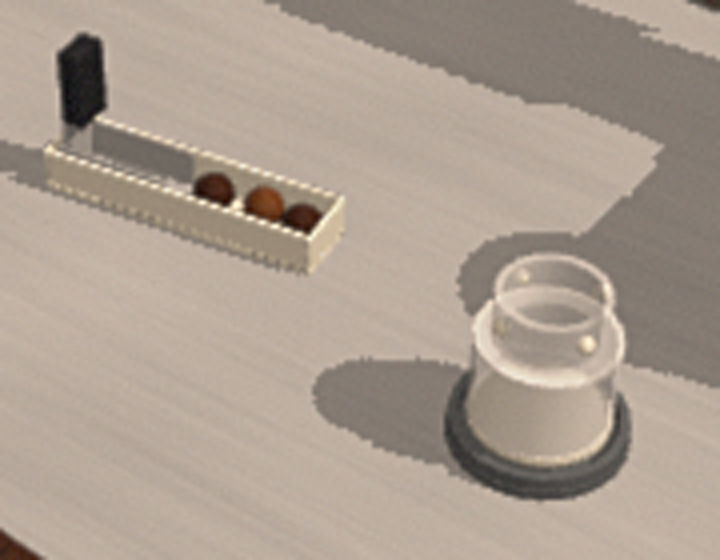

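```bash
cat >> h.py <<'E'
from scipy.spatial.transform import Rotation as Rn
def pose():
    s=arm.get_state(); return np.array(s['eef_pos']),Rn.from_euler('xyz',s['ee_rot'])
def plan(wps,grip,p0=None,R0=None,dec=2):
    """wps: list of (pos,Rotation,nrows); prints rounded rows"""
    if p0 is None: p0,R0=pose()
    p,R=np.array(p0),R0; rows=[]
    for pt,Rt,n in wps:
        pt=np.array(pt); ps,Rs=p.copy(),R
        rv=(Rs.inv()*Rt).as_rotvec()
        for i in range(1,n+1):
            pg=ps+(pt-ps)*i/n; Rg=Rs*Rn.from_rotvec(rv*i/n)
            t=np.round((R.inv()*Rg).as_rotvec()/np.radians(8),dec)
            s=np.round(R.inv().apply(pg-p)/.025,dec)
            rows.append([float(v) for v in np.r_[t,s]]+[grip])
            p=p+R.apply(s*.025); R=R*Rn.from_rotvec(t*np.radians(8))
    print(str(rows).replace(' ','').replace('-0.0,','0,').replace('.0,',',')); print("n",len(rows),"max",np.abs(np.array(rows)[:,:6]).max(),"end",p,R.as_euler('xyz'))
    return p,R
GD=0.1593
def down(yaw_deg): return Rn.from_euler('xyz',[np.pi,0,np.radians(yaw_deg)])
E
python3 - <<'E'
from h import *
R=down(7.7)
plan([((0.4925,-.2233,.34),R,38)],1)
E
```

```text
[[0,0,-0.09,0.57,0.75,0.07,1],[0,0,-0.09,0.56,0.76,0.07,1],[0,0,-0.09,0.54,0.77,0.06,1],[0,0,-0.1,0.54,0.77,0.07,1],[0,0,-0.09,0.53,0.79,0.07,1],[0,0,-0.09,0.52,0.78,0.07,1],[0,0,-0.09,0.51,0.8,0.07,1],[0,0,-0.09,0.5,0.8,0.06,1],[0,0,-0.09,0.48,0.81,0.07,1],[0,0,-0.09,0.48,0.81,0.07,1],[0,0,-0.1,0.47,0.82,0.07,1],[0,0,-0.09,0.45,0.82,0.07,1],[0,0,-0.09,0.45,0.83,0.06,1],[0,0,-0.09,0.44,0.84,0.07,1],[0,0,-0.09,0.42,0.84,0.07,1],[0,0,-0.09,0.41,0.85,0.07,1],[0,0,-0.09,0.41,0.85,0.07,1],[0,0,-0.1,0.39,0.86,0.06,1],[0,0,-0.09,0.38,0.86,0.07,1],[0,0,-0.09,0.37,0.87,0.07,1],[0,0,-0.09,0.36,0.87,0.07,1],[0,0,-0.09,0.35,0.88,0.07,1],[0,0,-0.09,0.33,0.88,0.07,1],[0,0,-0.09,0.33,0.89,0.06,1],[0,0,-0.1,0.31,0.88,0.07,1],[0,0,-0.09,0.31,0.9,0.07,1],[0,0,-0.09,0.29,0.89,0.07,1],[0,0,-0.09,0.28,0.91,0.07,1],[0,0,-0.09,0.26,0.9,0.06,1],[0,0,-0.09,0.26,0.91,0.07,1],[0,0,-0.09,0.25,0.91,0.07,1],[0,0,-0.1,0.23,0.91,0.07,1],[0,0,-0.09,0.22,0.92,0.07,1],[0,0,-0.09,0.21,0.92,0.06,1],[0,0,-0.09,0.2,0.92,0.07,1],[0,0,-0.09,0.19,0.92,0.07,1],[0,0,-0.09,0.17,0.93,0.07,1],[0,0,-0.09,0.16,0.93,0.07,1]]
n 38 max 0.93 end [ 0.49239672 -0.22333198  0.33990079] [-3.14155259e+00 -2.31746604e-05  1.33742049e-01]
```

{"fn": "carry_out", "kwargs": {
  "targets": [
    [[0,0,-0.2,0.6,0.7,0,1],[0,0,-0.2,0.6,0.7,0,1],[0,0,-0.2,0.5,0.8,0,1],[0,0,-0.2,0.5,0.8,0,1],[0,0,-0.2,0.5,0.8,0,1],[0,0,-0.2,0.5,0.8,0,1],[0,0,-0.2,0.4,0.8,0,1],[0,0,-0.2,0.4,0.9,0,1],[0,0,-0.2,0.4,0.9,0,1],[0,0,-0.2,0.4,0.9,0,1],[0,0,-0.2,0.3,0.9,0,1],[0,0,-0.2,0.3,0.9,0,1],[0,0,-0.2,0.3,0.9,0,1],[0,0,-0.2,0.3,0.9,0,1],[0,0,-0.2,0.2,1,0,1],[0,0,-0.2,0.2,1,0,1],[0,0,-0.2,0.2,1,0,1],[0,0,0,0.2,1,0,1],[0,0,0,0.2,1,0,1],[0,0,0,0.2,1,0,1]]
  ]
}}

```text
t: 3.8
eef_pos: [0.3761, 0.1707, 0.4049]
ee_rot: [-3.141, -0.001, 0.124]
force: [0.5, 0.9, -0.6]
width: 0.0877
```

```bash
python3 - <<'E'
from h import *
R=down(7.7)
plan([((0.4925,-.2233,.30),R,17)],1)
E
```

```text
[[0,0,0,0.16,0.95,0.25,1],[0,0,-0.01,0.15,0.96,0.24,1],[0,0,0,0.16,0.95,0.25,1],[0,0,-0.01,0.16,0.96,0.25,1],[0,0,0,0.15,0.95,0.24,1],[0,0,-0.01,0.15,0.96,0.25,1],[0,0,0,0.16,0.95,0.25,1],[0,0,0,0.15,0.95,0.24,1],[0,0,-0.01,0.15,0.96,0.25,1],[0,0,0,0.15,0.95,0.25,1],[0,0,-0.01,0.16,0.96,0.24,1],[0,0,0,0.15,0.95,0.25,1],[0,0,-0.01,0.15,0.96,0.24,1],[0,0,0,0.15,0.95,0.25,1],[0,0,0,0.14,0.96,0.25,1],[0,0,-0.01,0.15,0.95,0.24,1],[0,0,0,0.15,0.96,0.25,1]]
n 17 max 0.96 end [ 0.49247807 -0.22329635  0.30002325] [-3.14113430e+00 -5.45762507e-04  1.33898723e-01]
```

{"fn": "carry_out", "kwargs": {
  "targets": [
    [[0,0,0,0.15,0.95,0.25,1],[0,0,0,0.15,0.95,0.25,1],[0,0,0,0.15,0.95,0.25,1],[0,0,0,0.15,0.95,0.25,1],[0,0,0,0.15,0.95,0.25,1],[0,0,0,0.15,0.95,0.25,1],[0,0,0,0.15,0.95,0.25,1],[0,0,0,0.15,0.95,0.25,1],[0,0,0,0.15,0.95,0.25,1],[0,0,0,0.15,0.95,0.25,1],[0,0,0,0.15,0.95,0.25,1],[0,0,0,0.15,0.95,0.25,1],[0,0,0,0.15,0.95,0.25,1],[0,0,0,0.15,0.95,0.25,1],[0,0,0,0.15,0.95,0.25,1],[0,0,0,0,0.5,0,1],[0,0,0,0,0,0,1]]
  ]
}}

```text
t: 5.92
eef_pos: [0.4773, -0.1879, 0.311]
ee_rot: [3.142, 0.0, 0.123]
force: [-0.4, 0.8, 0.3]
width: 0.0876
```

```bash
python3 - <<'E'
from h import *
R=down(7.7)
print(arm.get_state()['ee_rot'])
p=plan([((0.4925,-.2233,.302),R,3)],1)
E
```

```text
[3.14157759e+00 1.20064038e-04 1.22570347e-01]
[[0,0,-0.03,0.14,0.49,0.12,1],[0,0,-0.03,0.14,0.5,0.12,1],[0,0,-0.02,0.14,0.49,0.12,1]]
n 3 max 0.5 end [ 0.49238285 -0.22325418  0.30198335] [3.14157894e+00 1.20224759e-04 1.33740454e-01]
```

{"fn": "carry_out", "kwargs": {
  "targets": [
    [[0,0,-0.08,0.2,0.75,0.1,1],[0,0,0,0.22,0.73,0.3,1],[0,0,0,0,0,0.8,1],[0,0,0,0,0,0.8,1],[0,0,0,0,0,0.4,1],[0,0,0,0,0,0,1],[0,0,0,0,0,0,1]]
  ]
}}

```text
t: 6.8
eef_pos: [0.493, -0.2227, 0.2516]
ee_rot: [3.141, -0.001, 0.135]
force: [0.4, 0.1, -0.5]
width: 0.0873
```

```bash
python3 - <<'E'
from h import *
import cv2
print(arm.get_state()['eef_pos'],arm.get_state()['ee_rot'])
o=look()
for c in o:
    im,d,cm=o[c]
    cv2.imwrite(f"pics/{c}1.png",cv2.resize(im[(200 if c=='top' else 90):,:][:170,200:480],None,fx=2.8,fy=2.8)[:,:,::-1])
p,R=pose()
plan([((0.4925,-.2233,.224),down(7.7),2)],1)
E
```

```text
[ 0.49296049 -0.22268773  0.25157719] [ 3.14122192e+00 -9.35799720e-04  1.35387444e-01]
[[0,0,0,-0.01,0.01,0.55,1],[0,-0.01,0.01,-0.01,0.01,0.56,1]]
n 2 max 0.56 end [ 0.49248981 -0.22326494  0.22394439] [3.14120232e+00 6.85966063e-05 1.33895917e-01]
```

View pics/scene1.png

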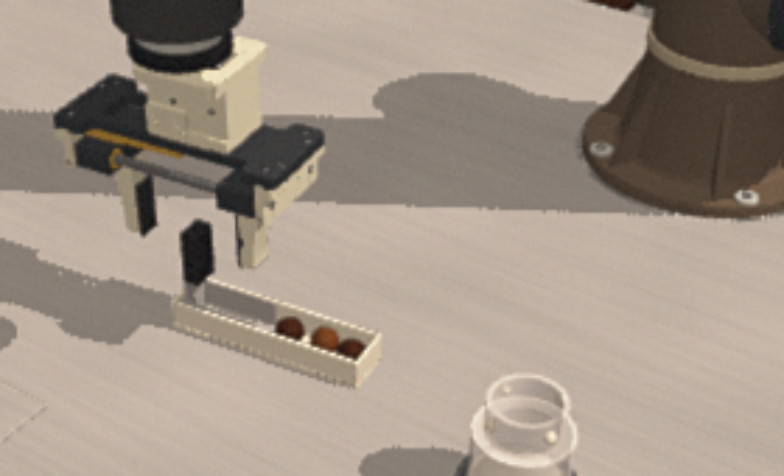

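View pics/top1.png

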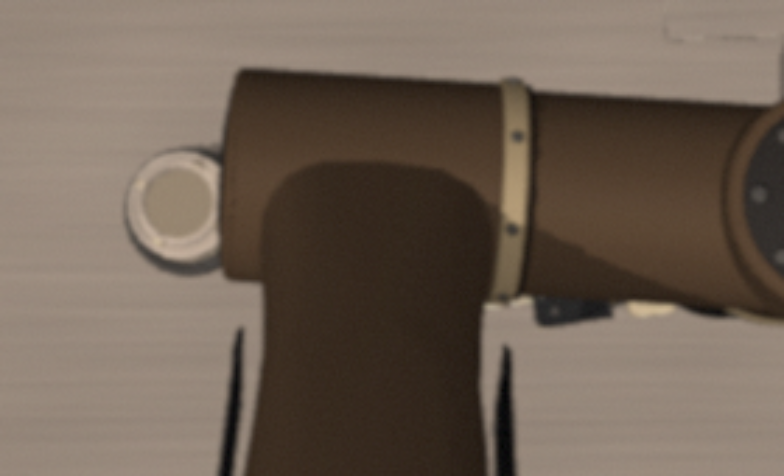

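The handle (scene crop px 197,250) sits between the two open fingers, clear of the truffles. I'll lower and grip.

{"fn": "carry_out", "kwargs": {
  "targets": [
    [[0,0,0,0,0,0.55,1],[0,0,0,0,0,0.5,1],[0,0,0,0,0,0,1],[0,0,0,0,0,0,-0.4],[0,0,0,0,0,0,-1],[0,0,0,0,0,0,-1],[0,0,0,0,0,0,-1],[0,0,0,0,0,0,-1]]
  ],
  "squeeze": 40
}}

```text
t: 7.9
eef_pos: [0.4926, -0.2227, 0.2248]
ee_rot: [3.142, -0.0, 0.135]
force: [-0.6, 0.9, 0.8]
width: 0.0428
```

```bash
python3 - <<'E'
from h import *
import cv2
s=arm.get_state();print(s['eef_pos'],s['ee_rot'],s['force'],s['moment'],s['width'])
im,d=arm.grab_frame("scene")
cv2.imwrite("pics/scene2.png",cv2.resize(im[90:260,200:480],None,fx=2.8,fy=2.8)[:,:,::-1])
E
```

```text
[ 0.49256617 -0.22272108  0.2247748 ] [ 3.14153837e+00 -1.96056555e-04  1.35146868e-01] [-0.62011382  0.88155638  0.81694263] [-0.06588641 -0.01944286  0.01343235] 0.042838586860205724
```

View pics/scene2.png

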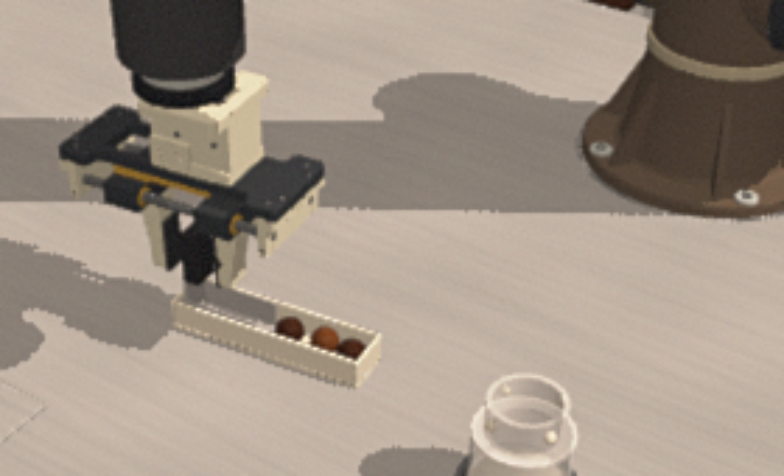

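{"fn": "carry_out", "kwargs": {
  "targets": [
    [[0,0,0,0,0,0,-1],[0,0,0,0,0,0,-1],[0,0,0,0,0,0,-1],[0,0,0,0,0,0,-1]]
  ]
}}

```text
t: 8.45
eef_pos: [0.4926, -0.2227, 0.2247]
ee_rot: [3.142, -0.0, 0.135]
force: [0.3, -0.2, -1.0]
width: 0.0157
```

{"fn": "carry_out", "kwargs": {
  "targets": [
    [[0,0,0,0,-0.2,0,-1],[0,0,0,0,-0.25,0,-1],[0,0,0,0,-0.25,0,-1],[0,0,0,0,-0.25,0,-1],[0,0,0,0,-0.25,0,-1],[0,0,0,0,-0.25,0,-1],[0,0,0,0,-0.25,0,-1],[0,0,0,0,-0.25,0,-1],[0,0,0,0,-0.25,0,-1],[0,0,0,0,-0.25,0,-1],[0,0,0,0,-0.25,0,-1],[0,0,0,0,0,0,-1]]
  ]
}}

```text
t: 9.95
eef_pos: [0.4834, -0.1553, 0.2247]
ee_rot: [-3.141, 0.0, 0.136]
force: [-0.7, 1.2, 0.9]
width: 0.016
```

```bash
python3 - <<'E'
from h import *
import cv2
s=arm.get_state();print(s['eef_pos'],s['ee_rot'],s['force'],s['moment'],s['width'])
im,d=arm.grab_frame("scene")
cv2.imwrite("pics/scene3.png",cv2.resize(im[120:260,240:420],None,fx=4,fy=4,interpolation=cv2.INTER_CUBIC)[:,:,::-1])
E
```

```text
[ 0.48339347 -0.15530414  0.22465806] [-3.14137002e+00  4.49700108e-05  1.35619362e-01] [-0.68958606  1.20264011  0.8871764 ] [ 0.3076939   0.06699159 -0.01628846] 0.016013556686772585
```

View pics/scene3.png

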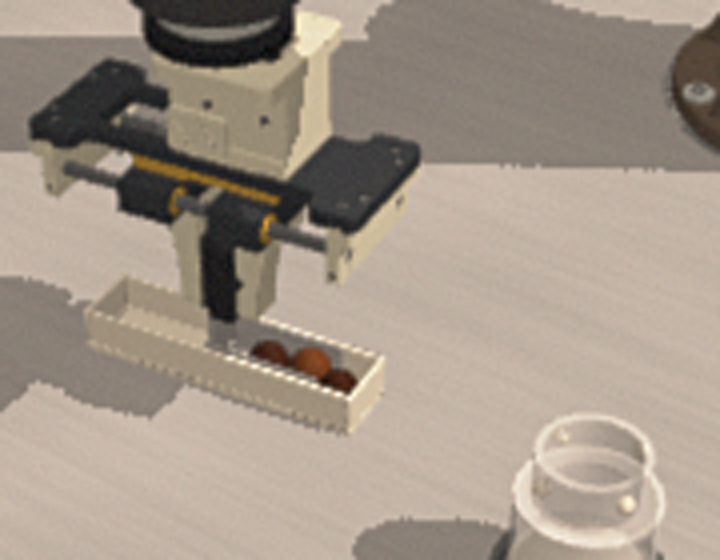

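The scoop has two truffles clearly inside, at crop px (268,350) and (311,360). The third is at the lip by the end wall, so I'll push on 13 mm.

{"fn": "carry_out", "kwargs": {
  "targets": [
    [[0,0,0,0,-0.13,0,-1],[0,0,0,0,-0.13,0,-1],[0,0,0,0,-0.13,0,-1],[0,0,0,0,-0.13,0,-1],[0,0,0,0,0,0,-1],[0,0,0,0,0,0,-1]]
  ]
}}

```text
t: 10.75
eef_pos: [0.4816, -0.1427, 0.2247]
ee_rot: [-3.141, 0.0, 0.135]
force: [-0.0, 1.5, 2.2]
width: 0.016
```

```bash
python3 - <<'E'
from h import *
import cv2
s=arm.get_state();print(s['eef_pos'],s['ee_rot'],s['force'],s['moment'],s['width'])
im,d=arm.grab_frame("scene")
cv2.imwrite("pics/scene4.png",cv2.resize(im[150:240,260:380],None,fx=6,fy=6,interpolation=cv2.INTER_CUBIC)[:,:,::-1])
E
```

```text
[ 0.48163252 -0.14271915  0.22468896] [-3.14128129e+00  8.05067787e-05  1.35146667e-01] [-0.00693021  1.51695127  2.24932677] [0.63852843 0.25772466 0.05605016] 0.016006936746451147
```

View pics/scene4.png

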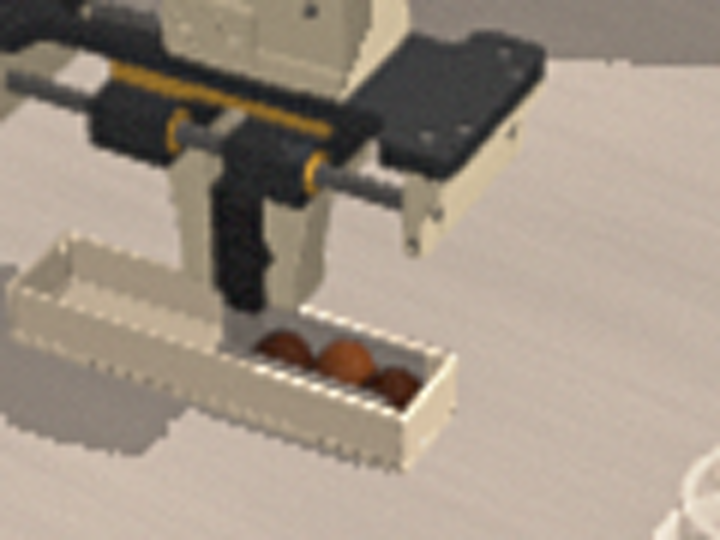

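```bash
cat >> h.py <<'E'
M=Rn.from_matrix(np.array([[0,-1,0],[-1,0,0],[0,0,-1]]).T)
TS=np.array([-.030,0,.2217])   # TCP in scoop frame
def scoop_tool(pt_world,pt_scoop,up_deg,yaw_tool_deg=7.74):
    Rs=Rn.from_euler('xyz',[0,0,np.radians(90+yaw_tool_deg)])*Rn.from_euler('y',-np.radians(up_deg))
    return np.array(pt_world)+Rs.apply(TS-np.array(pt_scoop)), Rs*M
def scoop_pose(p,R):
    Rs=R*M.inv(); return p-Rs.apply(TS),Rs
LIP=np.array([.038,0,0]); REAR=np.array([-.038,0,0])
E
python3 - <<'E'
from h import *
p,R=pose()
o,Rs=scoop_pose(p,R); rear=o+Rs.apply(REAR); print("origin",o,"rear",rear,"lip",o+Rs.apply(LIP))
w=[]
for i in range(1,9):
    r=rear+[0,0,.0003*i]
    w.append((*scoop_tool(r,REAR,2.5*i),1))
r=r.copy()
w.append((*scoop_tool(r+[0,0,.11],REAR,20),8))
pe,Re=plan(w,-1)
w=[(*scoop_tool([.523,.050,.125],LIP,20),8)]
plan(w,-1,pe,Re)
E
```

```text
origin [ 0.47755523 -0.11299694  0.00297624] rear [ 0.48267374 -0.15065064  0.00296651] lip [ 0.47243671 -0.07534325  0.00298598]
[[0.31,0,0,0,0.38,-0.02,-1],[0.31,0,0,0,0.39,-0.02,-1],[0.32,0,0,0,0.39,-0.01,-1],[0.31,0,0,0,0.38,-0.02,-1],[0.31,0,0,0,0.39,-0.02,-1],[0.31,0,0,0,0.38,-0.01,-1],[0.32,0,0,0,0.39,-0.02,-1],[0.31,0,0,0,0.38,-0.02,-1],[0,0,0,0,-0.19,-0.52,-1],[0,0,0,0,-0.19,-0.51,-1],[0,0,0,0,-0.18,-0.52,-1],[0,0,0,0,-0.19,-0.52,-1],[0,0,0,0,-0.19,-0.51,-1],[0,0,0,0,-0.19,-0.52,-1],[0,0,0,0,-0.19,-0.52,-1],[0,0,0,0,-0.19,-0.51,-1]]
n 16 max 0.52 end [ 0.49188618 -0.21820646  0.32639328] [-2.79227065e+00  8.92476357e-05  1.35108476e-01]
[[0,0,0,0.33,-0.54,0.29,-1],[0,0,0,0.34,-0.55,0.28,-1],[0,0,0,0.33,-0.54,0.29,-1],[0,0,0,0.34,-0.55,0.28,-1],[0,0,0,0.33,-0.54,0.29,-1],[0,0,0,0.34,-0.55,0.28,-1],[0,0,0,0.33,-0.54,0.29,-1],[0,0,0,0.34,-0.55,0.28,-1]]
n 8 max 0.55 end [ 0.54185102 -0.08836723  0.31013625] [-2.79227065e+00  8.92476357e-05  1.35108476e-01]
```

{"fn": "carry_out", "kwargs": {
  "targets": [
    [[0.3,0,0,0,0.38,-0.04,-1],[0.3,0,0,0,0.38,-0.04,-1],[0.3,0,0,0,0.38,-0.04,-1],[0.3,0,0,0,0.38,-0.04,-1],[0.3,0,0,0,0.38,-0.02,-1],[0.3,0,0,0,0.38,-0.02,-1],[0.3,0,0,0,0.38,-0.02,-1],[0.3,0,0,0,0.38,-0.02,-1],[0,0,0,0,0,0,-1]]
  ]
}}

```text
t: 11.92
eef_pos: [0.4918, -0.2187, 0.2188]
ee_rot: [-2.806, 0.001, 0.133]
force: [0.3, -0.8, -1.0]
width: 0.0156
```

```bash
python3 - <<'E'
from h import *
import cv2
s=arm.get_state();print(s['eef_pos'],s['ee_rot'],s['force'],s['moment'],s['width'])
p,R=pose();o,Rs=scoop_pose(p,R);print("rear",o+Rs.apply(REAR),"lip",o+Rs.apply(LIP))
im,d=arm.grab_frame("scene")
cv2.imwrite("pics/scene5.png",cv2.resize(im[140:240,240:380],None,fx=5.5,fy=5.5,interpolation=cv2.INTER_CUBIC)[:,:,::-1])
E
```

```text
[ 0.49183525 -0.21866404  0.21884548] [-2.80634548e+00  9.09799690e-04  1.33176913e-01] [ 0.32293078 -0.79284733 -1.04632641] [-1.30450498 -0.15763255 -0.0235073 ] 0.015587264375452343
rear [ 0.482962   -0.15388339  0.00685581] lip [ 0.4734548  -0.08274688  0.03185999]
```

View pics/scene5.png

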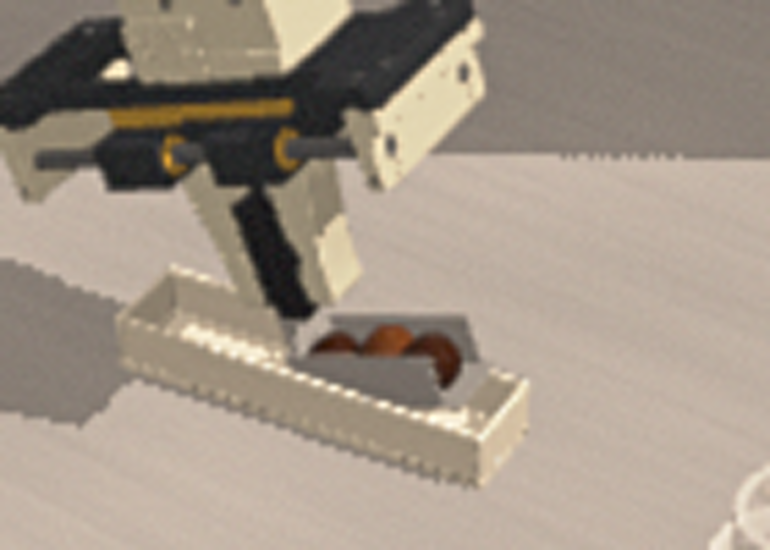

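All three truffles are in the tilted scoop, at crop px (335–435,345). I'll lift it and carry it to the canister.

{"fn": "carry_out", "kwargs": {
  "targets": [
    [[0,0,0,0,-0.1,-0.3,-1],[0,0,0,0,-0.19,-0.5,-1],[0,0,0,0,-0.19,-0.5,-1],[0,0,0,0,-0.19,-0.5,-1],[0,0,0,0,-0.19,-0.5,-1],[0,0,0,0,-0.19,-0.5,-1],[0,0,0,0,-0.19,-0.5,-1],[0,0,0,0,-0.19,-0.5,-1],[0,0,0,0,-0.1,-0.3,-1],[0,0,0,0,0,0,-1]]
  ]
}}

```text
t: 13.22
eef_pos: [0.4917, -0.2154, 0.3295]
ee_rot: [-2.807, -0.001, 0.135]
force: [-0.2, -0.7, -1.9]
width: 0.0159
```

```bash
python3 - <<'E'
from h import *
import cv2
s=arm.get_state();print(s['eef_pos'],s['ee_rot'],s['force'],s['moment'],s['width'])
p,R=pose();o,Rs=scoop_pose(p,R);print("rear",o+Rs.apply(REAR),"lip",o+Rs.apply(LIP))
im,d=arm.grab_frame("scene")
cv2.imwrite("pics/scene6.png",cv2.resize(im[80:300,220:440],None,fx=2.7,fy=2.7,interpolation=cv2.INTER_CUBIC)[:,:,::-1])
w=[(*scoop_tool([.523,.050,.128],LIP,19),10)]
plan(w,-1)
E
```

```text
[ 0.49168413 -0.21544709  0.32951474] [-2.80684995e+00 -1.03679642e-03  1.35048022e-01] [-0.18568321 -0.68690611 -1.94039916] [-1.2667461  -0.21312108 -0.02354304] 0.01591243469971991
rear [ 0.48311302 -0.15073357  0.11749214] lip [ 0.47342284 -0.07960903  0.14246011]
[[0,0,0,0.27,-0.44,0.21,-1],[-0.01,0,0,0.27,-0.45,0.21,-1],[0,0,0,0.26,-0.44,0.21,-1],[0,0,0,0.27,-0.45,0.22,-1],[0,0,0,0.27,-0.44,0.21,-1],[-0.01,0,0,0.27,-0.45,0.21,-1],[0,0,0,0.26,-0.44,0.21,-1],[0,0,0,0.27,-0.45,0.21,-1],[0,0,0,0.27,-0.44,0.21,-1],[-0.01,0,0,0.27,-0.44,0.21,-1]]
n 10 max 0.45 end [ 0.54145731 -0.08532683  0.3154306 ] [-2.81058733e+00 -1.61884112e-04  1.34997742e-01]
```

View pics/scene6.png

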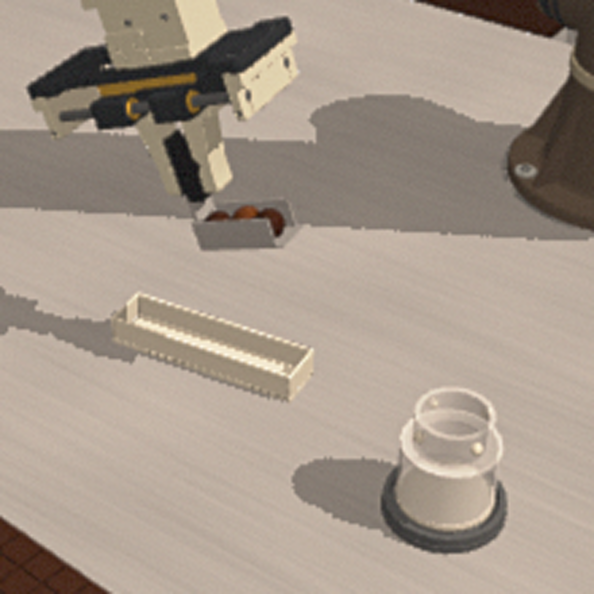

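```bash
python3 - <<'E'
from h import *
w=[(*scoop_tool([.5303,.0534,.125],LIP,19),10)]
plan(w,-1)
E
```

```text
[[0,0,0,0.3,-0.45,0.23,-1],[-0.01,0,0,0.3,-0.45,0.22,-1],[0,0,0,0.3,-0.45,0.23,-1],[0,0,0,0.29,-0.45,0.22,-1],[0,0,0,0.3,-0.45,0.23,-1],[-0.01,0,0,0.3,-0.45,0.22,-1],[0,0,0,0.3,-0.45,0.23,-1],[0,0,0,0.3,-0.45,0.22,-1],[0,0,0,0.3,-0.45,0.23,-1],[-0.01,0,0,0.3,-0.45,0.22,-1]]
n 10 max 0.45 end [ 0.54879228 -0.08174387  0.31261549] [-2.81058733e+00 -1.61884112e-04  1.34997742e-01]
```

{"fn": "carry_out", "kwargs": {
  "targets": [
    [[0,0,0,0.15,-0.2,0.1,-1],[0,0,0,0.3,-0.45,0.22,-1],[0,0,0,0.3,-0.45,0.22,-1],[0,0,0,0.3,-0.45,0.22,-1],[0,0,0,0.3,-0.45,0.22,-1],[0,0,0,0.3,-0.45,0.22,-1],[0,0,0,0.3,-0.45,0.22,-1],[0,0,0,0.3,-0.45,0.22,-1],[0,0,0,0.3,-0.45,0.22,-1],[0,0,0,0.3,-0.45,0.22,-1],[0,0,0,0.15,-0.25,0.12,-1],[0,0,0,0,0,0,-1],[0,0,0,0,0,0,-1]]
  ]
}}

```text
t: 14.9
eef_pos: [0.549, -0.0823, 0.314]
ee_rot: [-2.807, 0.0, 0.135]
force: [0.3, 1.5, -0.8]
width: 0.0157
```

```bash
python3 - <<'E'
from h import *
import cv2
p,R=pose();o,Rs=scoop_pose(p,R);print("rear",o+Rs.apply(REAR),"lip",o+Rs.apply(LIP), p)
o=look()
for c in o:
    im,d,cm=o[c]; cv2.imwrite(f"pics/{c}7.png",(im[100:320,290:510] if c=="scene" else im[180:340,180:400]).repeat(3,0).repeat(3,1)[:,:,::-1][:600])
    im=im.copy()
    print(c,"jar_rim px",project(cm,[.5249,.093,.093]),"lip px",project(cm,scoop_pose(p,R)[0]+Rs.apply(LIP)))
E
```

```text
rear [ 0.5402181  -0.0175912   0.10198658] lip [0.53055777 0.0535313  0.12697192] [ 0.5490397  -0.08232243  0.3139935 ]
top jar_rim px (np.float64(270.80175233881045), np.float64(263.12794311119535)) lip px (np.float64(266.1704157775088), np.float64(283.3996035404932))
scene jar_rim px (np.float64(232.1791716014816), np.float64(388.12831664887807)) lip px (np.float64(211.59952757300294), np.float64(369.601822997327))
```

View pics/scene7.png

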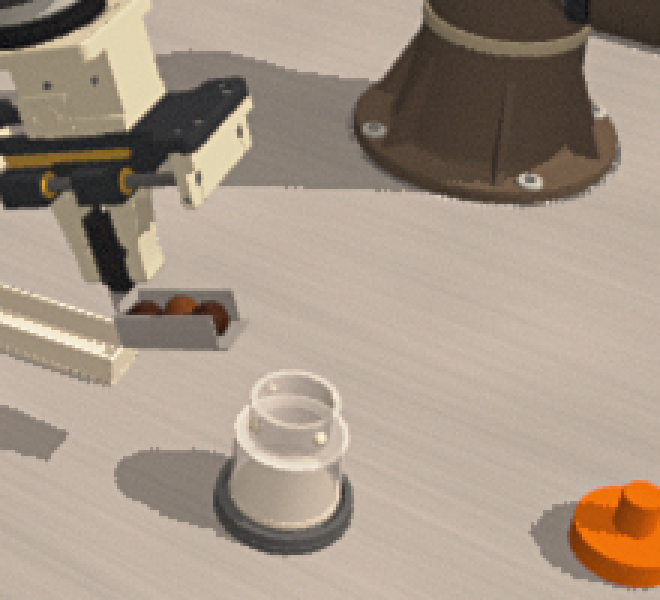

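View pics/top7.png

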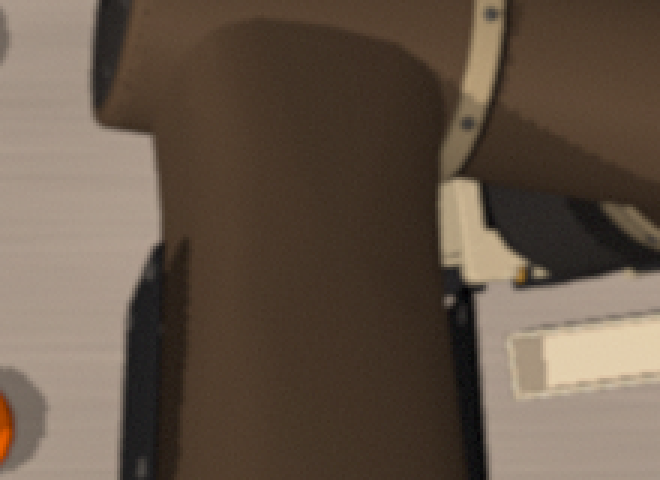

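```bash
python3 - <<'E'
from h import *
C=np.array([.5249,.093,0]); a=np.array([-.1347,.9909,0])
def L(back,z): return C-a*back+[0,0,z]
w=[(*scoop_tool(L(.011,.114),LIP,8),8)]
pe,Re=plan(w,-1)
p2,R2=pe,Re
w=[]
for i in range(1,10):
    th=8-6*i; w.append((*scoop_tool(L(.011,.114-.016*min(1,i/6)),LIP,th),1))
plan(w,-1,pe,Re)
E
```

```text
[[-0.17,0,0,0,-0.34,0.06,-1],[-0.18,0,0,0,-0.34,0.06,-1],[-0.17,0,0,0,-0.34,0.05,-1],[-0.18,0,0,-0.01,-0.34,0.04,-1],[-0.17,0,0,0,-0.34,0.03,-1],[-0.18,0,0,0,-0.34,0.02,-1],[-0.17,0,0,0,-0.34,0.02,-1],[-0.18,0,0,0,-0.35,0,-1]]
n 8 max 0.35 end [ 0.53962845 -0.01514922  0.32413707] [-3.00206729e+00  5.39873715e-05  1.34674145e-01]
[[-0.75,0,0,0,-0.92,-0.13,-1],[-0.75,0,0,0,-0.94,-0.13,-1],[-0.75,0,0,0,-0.95,-0.13,-1],[-0.75,0,0,0,-0.96,-0.13,-1],[-0.75,0,0,0,-0.97,-0.13,-1],[-0.75,0,0,0,-0.99,-0.14,-1],[-0.75,0,0,0,-0.94,-0.24,-1],[-0.75,0,0,0,-0.94,-0.23,-1],[-0.75,0,0,0,-0.94,-0.24,-1]]
n 9 max 0.99 end [0.51137731 0.19334579 0.30101709] [2.33864023e+00 5.39873715e-05 1.34674145e-01]
```

```bash
python3 - <<'E'
from h import *
p0=np.array([0.48163252,-0.14271915,0.22468896]);R0=Rn.from_euler('xyz',[-3.14128129e+00,8.05067787e-05,1.35146667e-01])
rows=[[.3,.38,-.04]]*4+[[.3,.38,-.02]]*4
for mode in ("pre","mid","post"):
    p,R=p0.copy(),R0
    for t,y,z in rows:
        dR=Rn.from_rotvec([np.radians(8)*t,0,0]); s=np.array([0,y,z])*.025
        Ru={"pre":R,"mid":R*Rn.from_rotvec([np.radians(4)*t,0,0]),"post":R*dR}[mode]
        p=p+Ru.apply(s); R=R*dR
    print(mode,p,R.as_euler('xyz'))
print("meas [0.49183525 -0.21866404  0.21884548] -2.806345")
E
```

```text
pre [ 0.49181063 -0.21757473  0.21954695] [-2.80617807e+00  8.05067787e-05  1.35146667e-01]
mid [ 0.49179376 -0.21745163  0.21796599] [-2.80617807e+00  8.05067787e-05  1.35146667e-01]
post [ 0.49177244 -0.21729574  0.21638799] [-2.80617807e+00  8.05067787e-05  1.35146667e-01]
meas [0.49183525 -0.21866404  0.21884548] -2.806345
```

{"fn": "carry_out", "kwargs": {
  "targets": [
    [[-0.17,0,0,0,-0.34,0.05,-1],[-0.17,0,0,0,-0.34,0.05,-1],[-0.17,0,0,0,-0.34,0.05,-1],[-0.17,0,0,0,-0.34,0.05,-1],[-0.18,0,0,0,-0.34,0.02,-1],[-0.18,0,0,0,-0.34,0.02,-1],[-0.18,0,0,0,-0.34,0.02,-1],[-0.18,0,0,0,-0.34,0,-1],[0,0,0,0,0,0,-1],[0,0,0,0,0,0,-1]]
  ]
}}

```text
t: 16.25
eef_pos: [0.54, -0.0149, 0.3246]
ee_rot: [-3.002, -0.0, 0.136]
force: [-0.9, 0.3, -0.8]
width: 0.0156
```

```bash
python3 - <<'E'
from h import *
import cv2
p0,R0=np.array([0.5490397,-0.08232243,0.3139935]),Rn.from_euler('xyz',[-2.807,0,.135])
rows=[[-.17,-.34,.05]]*4+[[-.18,-.34,.02]]*3+[[-.18,-.34,0]]
for mode in ("pre","post"):
    p,R=p0.copy(),R0
    for t,y,z in rows:
        dR=Rn.from_rotvec([np.radians(8)*t,0,0]); s=np.array([0,y,z])*.025
        p=p+(R if mode=="pre" else R*dR).apply(s); R=R*dR
    print(mode,p)
p,R=pose();o,Rs=scoop_pose(p,R);lip=o+Rs.apply(LIP);print("rear",o+Rs.apply(REAR),"lip",lip, p, arm.get_state()['ee_rot'])
C=np.array([.5249,.093,0]); a=np.array([-.1347,.9909,0])
print("back",(C-lip)@a,"lat",np.cross(a,C-lip)[2])
im,d=arm.grab_frame("scene");cm=arm.camera_model("scene")
cv2.imwrite("pics/scene8.png",cv2.resize(im[150:290,310:450],None,fx=4.2,fy=4.2,interpolation=cv2.INTER_CUBIC)[:,:,::-1])
print("lip crop",(np.array(project(cm,lip))-[150,310])*4.2)
def L(back,z): return C-a*back+[0,0,z]
w=[]
for i in range(1,10):
    th=8-6*i; w.append((*scoop_tool(L(.011,.115-.015*min(1,i/6)),LIP,th),1))
plan(w,-1)
E
```

```text
pre [ 0.53994576 -0.01536967  0.32457993]
post [ 0.53991366 -0.01513329  0.32292618]
rear [0.53686971 0.00786696 0.10398352] lip [0.52668769 0.08243246 0.11458128] [ 0.53996294 -0.01491698  0.32463304] [-3.00169251e+00 -7.94451672e-05  1.35700844e-01]
back 0.010712172924898303 lat 0.00034797383323937996
lip crop [300.64795515 309.67269254]
[[-0.75,0,0,-0.02,-0.93,-0.16,-1],[-0.75,0,0,0,-0.94,-0.13,-1],[-0.75,0,0,0,-0.95,-0.14,-1],[-0.75,0,0,0,-0.96,-0.13,-1],[-0.75,0,0,0,-0.97,-0.14,-1],[-0.75,0,0,0,-0.98,-0.15,-1],[-0.75,0,0,0,-0.94,-0.23,-1],[-0.75,0,0,0,-0.94,-0.24,-1],[-0.75,0,0,0,-0.94,-0.23,-1]]
n 9 max 0.98 end [0.51116485 0.19323262 0.30294602] [ 2.33900505e+00 -6.38672700e-05  1.35249790e-01]
```

View pics/scene8.png

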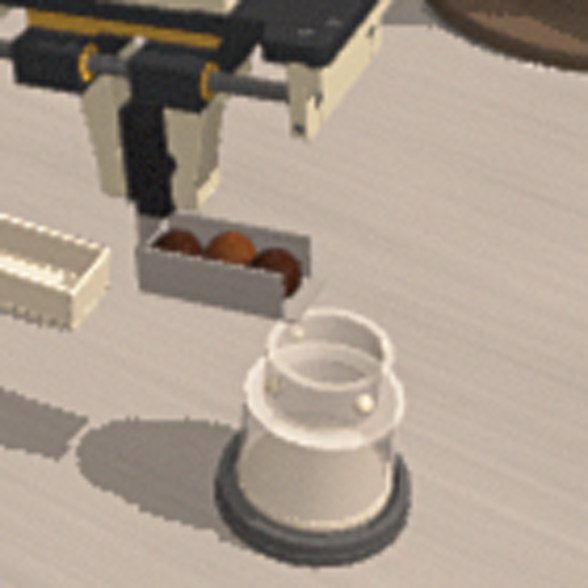

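The lip is at crop px (303,301), just behind and above the near edge of the rim, and all three truffles are held. I'll tip about the lip.

{"fn": "carry_out", "kwargs": {
  "targets": [
    [[-0.75,0,0,0,-0.93,-0.15,-1],[-0.75,0,0,0,-0.94,-0.13,-1],[-0.75,0,0,0,-0.95,-0.14,-1],[-0.75,0,0,0,-0.96,-0.14,-1],[-0.75,0,0,0,-0.97,-0.14,-1],[-0.75,0,0,0,-0.98,-0.15,-1],[-0.75,0,0,0,-0.94,-0.23,-1],[-0.75,0,0,0,-0.94,-0.23,-1],[-0.75,0,0,0,-0.94,-0.23,-1],[0,0,0,0,0,0,-1],[0,0,0,0,0,0,-1],[0,0,0,0,0,0,-1]]
  ]
}}

```text
t: 17.8
eef_pos: [0.5119, 0.1925, 0.3033]
ee_rot: [2.34, -0.001, 0.134]
force: [0.2, -0.2, -0.0]
width: 0.0158
```

```bash
python3 - <<'E'
from h import *
import cv2
p,R=pose();o,Rs=scoop_pose(p,R);lip=o+Rs.apply(LIP);print("rear",o+Rs.apply(REAR),"lip",lip, p, arm.get_state()['ee_rot'],arm.get_state()['force'])
im,d=arm.grab_frame("scene");cm=arm.camera_model("scene")
cv2.imwrite("pics/scene9.png",cv2.resize(im[130:290,310:470],None,fx=3.7,fy=3.7,interpolation=cv2.INTER_CUBIC)[:,:,::-1])
E
```

```text
rear [0.53400707 0.0291887  0.15473085] lip [0.52699052 0.08160789 0.10015066] [0.5119031  0.19248271 0.30326156] [ 2.34043736e+00 -7.66263682e-04  1.33854574e-01] [ 0.18787701 -0.22379187 -0.04517571]
```

View pics/scene9.png

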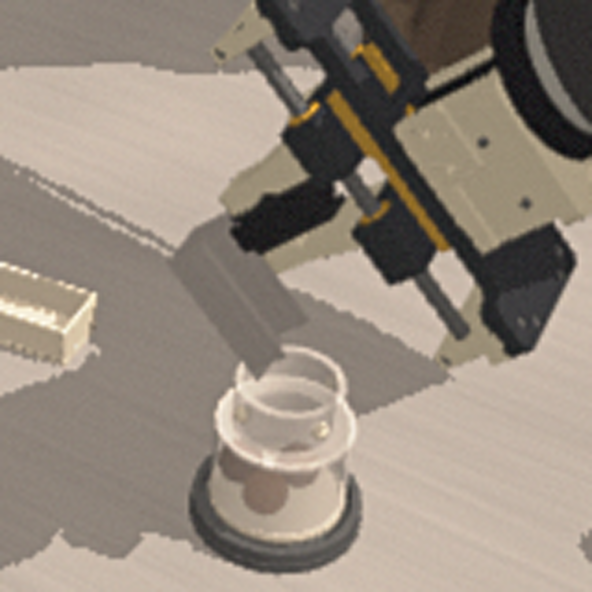

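All three truffles are visible through the canister wall, at crop px (240,465), (265,495) and (305,465), and the scoop is empty. Next I'll level the scoop and stand it on open bench.

```bash
python3 - <<'E'
from h import *
p,R=pose();o,Rs=scoop_pose(p,R);lip=o+Rs.apply(LIP)
w=[]
for i in range(1,9):
    w.append((*scoop_tool(lip+np.array([.002,0,.006])*i,LIP,-45.9*(1-i/8)),1))
pe,Re=plan(w,-1)
w=[(*scoop_tool([.565,-.06,.06],[0,0,0],0),6),(*scoop_tool([.565,-.06,.006],[0,0,0],0),4)]
plan(w,-1,pe,Re)
E
```

```text
[[0.72,0,-0.01,0.08,1.05,0.16,-1],[0.72,0,0,0.08,1.04,0.14,-1],[0.71,0,0,0.08,1.02,0.12,-1],[0.72,0,0,0.08,0.99,0.11,-1],[0.72,0,0,0.08,0.98,0.1,-1],[0.71,0,0,0.08,0.96,0.09,-1],[0.72,0,0,0.08,0.93,0.09,-1],[0.72,0,0,0.08,0.9,0.07,-1]]
n 8 max 1.05 end [0.55216886 0.01432851 0.37002842] [-3.14134239e+00  4.13002323e-05  1.34904708e-01]
[[0,0,0,0.02,0.7,0.59,-1],[0,0,0,0.02,0.71,0.59,-1],[0,0,0,0.01,0.7,0.59,-1],[0,0,0,0.02,0.7,0.58,-1],[0,0,0,0.02,0.7,0.59,-1],[0,0,0,0.02,0.71,0.59,-1],[0,0,0,0,0,0.54,-1],[0,0,0,0,0,0.54,-1],[0,0,0,0,0,0.54,-1],[0,0,0,0,0,0.54,-1]]
n 10 max 0.71 end [ 0.56907257 -0.08980858  0.22775191] [-3.14134239e+00  4.13002323e-05  1.34904708e-01]
```

{"fn": "carry_out", "kwargs": {
  "targets": [
    [[0.72,0,0,0.08,1,0.1,-1],[0.72,0,0,0.08,1,0.1,-1],[0.72,0,0,0.08,1,0.1,-1],[0.72,0,0,0.08,1,0.1,-1],[0.72,0,0,0.08,1,0.1,-1],[0.72,0,0,0.08,0.98,0.09,-1],[0.72,0,0,0.08,0.95,0.09,-1],[0.71,0,0,0.08,0.95,0.07,-1],[0,0,0,0,0.7,0.5,-1],[0,0,0,0,0.7,0.6,-1],[0,0,0,0,0.7,0.6,-1],[0,0,0,0,0.7,0.6,-1],[0,0,0,0,0.7,0.6,-1],[0,0,0,0,0.7,0.6,-1],[0,0,0,0,0,0,-1],[0,0,0,0,0,0,-1]]
  ]
}}

```text
t: 19.85
eef_pos: [0.5663, -0.0878, 0.2832]
ee_rot: [3.141, -0.0, 0.135]
force: [0.2, -0.3, -0.7]
width: 0.0155
```

```bash
python3 - <<'E'
from h import *
import cv2
p,R=pose();o,Rs=scoop_pose(p,R);lip=o+Rs.apply(LIP);print("o",o,"lip",lip, p, arm.get_state()['ee_rot'],arm.get_state()['force'])
plan([(*scoop_tool([o[0],o[1],.001],[0,0,0],0),4)],-1)
im,d=arm.grab_frame("scene")
cv2.imwrite("pics/scene10.png",cv2.resize(im[90:290,230:430],None,fx=3,fy=3,interpolation=cv2.INTER_CUBIC)[:,:,::-1])
E
```

```text
o [ 0.56227876 -0.05812931  0.06151873] lip [ 0.55717134 -0.02047411  0.06151226] [ 0.56628076 -0.08782308  0.28322384] [ 3.14142226e+00 -1.14270109e-04  1.34813827e-01] [ 0.20077227 -0.3370735  -0.66795042]
[[0,0,0,0,0,0.61,-1],[0,0,0,0,0,0.6,-1],[0,0,0,0,0,0.61,-1],[0,0,0,0,0,0.6,-1]]
n 4 max 0.61 end [ 0.56628899 -0.08783236  0.22272384] [ 3.14142226e+00 -1.14270109e-04  1.34813827e-01]
```

View pics/scene10.png

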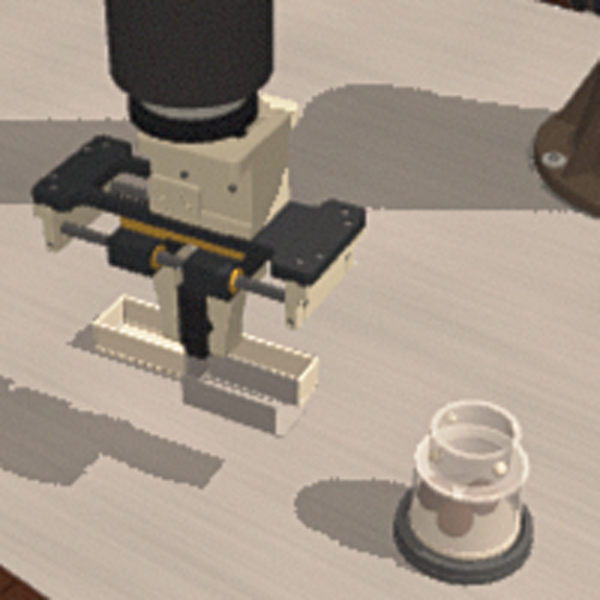

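{"fn": "carry_out", "kwargs": {
  "targets": [
    [[0,0,0,0,0,0.6,-1],[0,0,0,0,0,0.7,-1],[0,0,0,0,0,0.6,-1],[0,0,0,0,0,0.4,-1],[0,0,0,0,0,0.1,-1],[0,0,0,0,0,0.06,-1],[0,0,0,0,0,0,-1]]
  ]
}}

```text
t: 20.78
eef_pos: [0.5662, -0.0876, 0.2221]
ee_rot: [3.142, -0.001, 0.135]
force: [-0.1, -0.6, -0.5]
width: 0.016
```

```bash
python3 - <<'E'
from h import *
s=arm.get_state();print(s['eef_pos'],s['ee_rot'],s['force'],s['moment'])
E
```

```text
[ 0.56621257 -0.08761512  0.22210572] [ 3.14155605e+00 -6.76859591e-04  1.35161383e-01] [-0.14704903 -0.58632516 -0.53891736] [-0.05256063 -0.00605498 -0.02835037]
```

{"fn": "carry_out", "kwargs": {
  "targets": [
    [[0,0,0,0,0,0.03,-1],[0,0,0,0,0,0.02,-1],[0,0,0,0,0,0,0],[0,0,0,0,0,0,0],[0,0,0,0,0,0,0],[0,0,0,0,0,0,0],[0,0,0,0,0,-0.3,0],[0,0,0,0,0,-1,0],[0,0,0,0,0,-1,0]]
  ]
}}

```text
t: 21.9
eef_pos: [0.566, -0.0876, 0.2789]
ee_rot: [3.141, 0.0, 0.135]
force: [0.1, 0.7, -0.5]
width: 0.0441
```

```bash
python3 - <<'E'
from h import *
import cv2
s=arm.get_state();print(s['eef_pos'],s['force'],s['width'])
im,d=arm.grab_frame("scene")
cv2.imwrite("pics/scene11.png",cv2.resize(im[90:290,230:430],None,fx=3,fy=3,interpolation=cv2.INTER_CUBIC)[:,:,::-1])
K=(.4305,.2914)
plan([((K[0],K[1],.31),down(20),16)],0.2)
E
```

```text
[ 0.56603132 -0.08763657  0.2789338 ] [ 0.12045381  0.66118381 -0.52932167] 0.04407264345812842
[[0,0,-0.1,-0.21,-0.99,-0.07,0.2],[0,0,-0.09,-0.2,-0.98,-0.07,0.2],[0,-0.01,-0.1,-0.18,-0.99,-0.07,0.2],[0,0,-0.09,-0.17,-1,-0.07,0.2],[0,0,-0.1,-0.16,-0.99,-0.07,0.2],[0,0,-0.09,-0.14,-1,-0.07,0.2],[0,0,-0.1,-0.13,-1,-0.07,0.2],[0.01,-0.01,-0.09,-0.12,-1,-0.07,0.2],[0,0,-0.1,-0.1,-1,-0.07,0.2],[0,0,-0.09,-0.09,-1,-0.07,0.2],[0,0,-0.1,-0.08,-1.01,-0.07,0.2],[0,0,-0.09,-0.06,-1,-0.06,0.2],[0,-0.01,-0.1,-0.05,-1.01,-0.07,0.2],[0,0,-0.1,-0.04,-1,-0.07,0.2],[0,0,-0.09,-0.03,-1.01,-0.07,0.2],[0,0,-0.1,-0.01,-1.01,-0.07,0.2]]
n 16 max 1.01 end [0.43038459 0.29140201 0.31004348] [-3.14158349e+00 -4.76831894e-04  3.49650236e-01]
```

View pics/scene11.png

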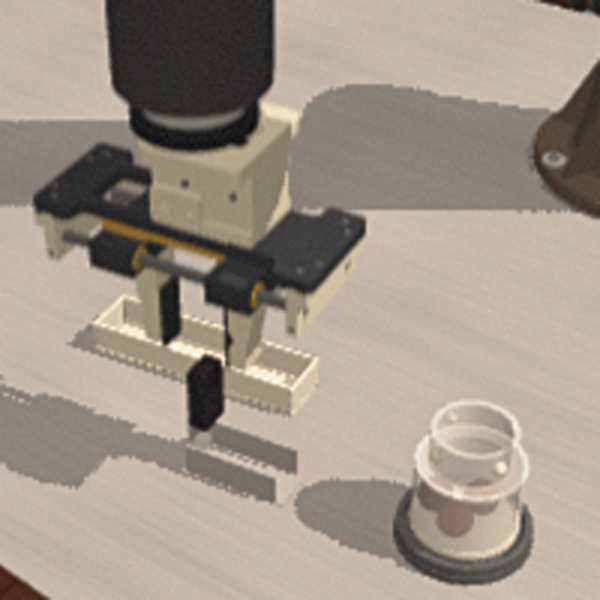

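The scoop stands upright on the bench with its handle at crop px (205,390), released and clear. Moving over to the lid.

{"fn": "carry_out", "kwargs": {
  "targets": [
    [[0,0,0,0,0,-1,0.3],[0,0,0,-0.22,-0.98,-0.6,0.3],[0,0,0,-0.22,-0.98,-0.4,0.3],[0,0,0,-0.22,-0.98,0,0.3],[0,0,0,-0.22,-0.98,0,0.3],[0,0,0,-0.21,-0.98,0,0.3],[0,0,0,-0.21,-0.98,0,0.3],[0,0,0,-0.21,-0.98,0,0.3],[0,0,0,-0.21,-0.98,0,0.3],[0,0,0,-0.21,-0.98,0,0.3],[0,0,0,-0.21,-0.98,0,0.3],[0,0,0,-0.21,-0.98,0,0.3],[0,0,0,-0.21,-0.98,0,0.3],[0,0,0,-0.21,-0.98,0.5,0.3],[0,0,0,-0.21,-0.98,0.8,0.3],[0,0,0,-0.21,-0.98,0.8,0.3],[0,0,0,-0.21,-1,0.8,0.3],[0,0,0,0,0,0,0.3],[0,0,0,0,0,0,0.3]]
  ]
}}

```text
t: 24.32
eef_pos: [0.4291, 0.2898, 0.256]
ee_rot: [-3.142, -0.0, 0.136]
force: [-0.1, -0.6, -0.4]
width: 0.057
```

```bash
python3 - <<'E'
from h import *
import cv2
s=arm.get_state();print(s['eef_pos'],s['force'],s['width'])
o=look()
for c in o:
    im,d,cm=o[c]; cv2.imwrite(f"pics/{c}12.png",im[:,:,::-1])
plan([((.4305,.2914,.25),down(7.74),4),((.4305,.2914,.2035),down(7.74),4)],0.3)
E
```

```text
[0.42907443 0.2897693  0.25599573] [-0.06274924 -0.56961617 -0.35055719] 0.056995233230513025
[[0,0,0,0.01,-0.02,0.06,0.3],[0,0,0,0.02,-0.01,0.07,0.3],[0,0,0,0.01,-0.02,0.06,0.3],[-0.01,-0.01,0,0.02,-0.02,0.06,0.3],[0,0,0,0,0,0.47,0.3],[0,0,0,0,0,0.46,0.3],[0,0,0,0,0,0.47,0.3],[0,0,0,0,0,0.46,0.3]]
n 8 max 0.47 end [0.43050059 0.29139795 0.20356125] [3.14099978e+00 5.26591716e-04 1.34680852e-01]
```

View pics/scene12.png

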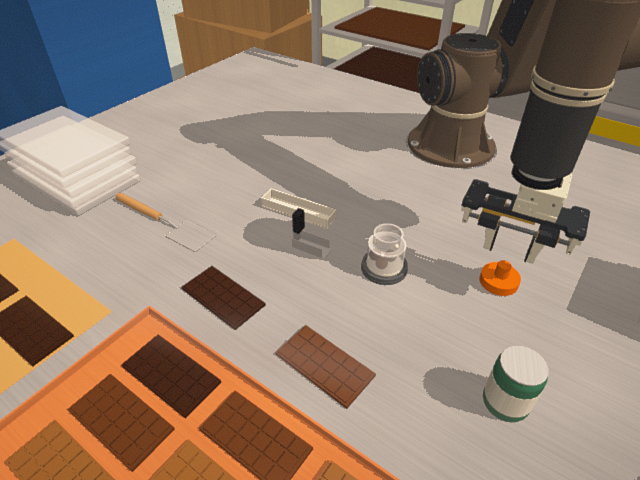

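View pics/top12.png

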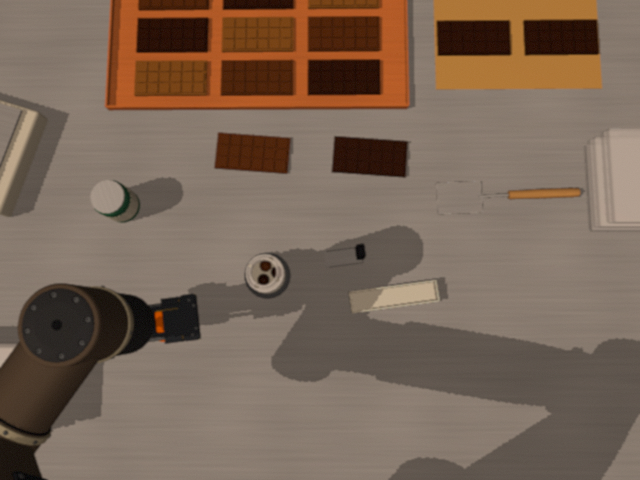

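Top view: three truffles are inside the canister at px (268,266), and the scoop stands at (252,360). I know the handle's position from the robot, so I'll use it to check the camera offsets before fitting the lid.

```bash
python3 - <<'E'
from h import *
import cv2
from scipy.optimize import least_squares
o=look()
for c in o:
    im,d,cm=o[c];K=cm["camera_matrix"];T=np.array(cm["world_from_camera"])
    r,cc=np.mgrid[0:480,0:640]
    P=np.stack([(cc-K[0,2])/K[0,0]*d,(r-K[1,2])/K[1,1]*d,d],-1)@T[:3,:3].T+T[:3,3]
    def sel(x0,x1,y0,y1,z0,z1):
        m=(d>0)&(P[...,0]>x0)&(P[...,0]<x1)&(P[...,1]>y0)&(P[...,1]<y1)&(P[...,2]>z0)&(P[...,2]<z1); return P[m]
    h=sel(.52,.6,-.13,-.05,.078,.095); print(c,"handle top",len(h),h.mean(0),cv2.minAreaRect(h[:,:2].astype(np.float32)*1000))
    j=sel(.47,.58,.05,.14,.086,.098)
    def circ(q,r0):
        f=least_squares(lambda v:np.hypot(q[:,0]-v[0],q[:,1]-v[1])-r0,[.525,.093],loss='soft_l1',f_scale=.001);return f.x,np.sqrt(np.mean(f.fun**2))
    print(" rim",len(j),circ(j,.026),cv2.minEnclosingCircle(j[:,:2].astype(np.float32)*1000))
    k=sel(.38,.48,.24,.34,.045,.056)
    if len(k)>3:print(" knob",len(k),cv2.minEnclosingCircle(k[:,:2].astype(np.float32)*1000))
    for n in ("jar_rim","lid"):
        for q in arm.landmark_of(c,n)[:1]: print(n,q["conf"],ray_at(cm,*q["point"],.093 if n=="jar_rim" else 0))
    cv2.imwrite(f"/tmp/{c}13.png",im[:,:,::-1])
im=cv2.imread("/tmp/top13.png"); cv2.imwrite("pics/top13.png",cv2.resize(im[240:310,230:300],None,fx=8,fy=8,interpolation=cv2.INTER_CUBIC))
im=cv2.imread("/tmp/scene13.png"); cv2.imwrite("pics/scene13.png",cv2.resize(im[215:315,350:550],None,fx=4,fy=4,interpolation=cv2.INTER_CUBIC))
E
```

```text
top handle top 119 [ 0.56388072 -0.08679338  0.08481997] ((564.4244384765625, -86.87203979492188), (25.716100692749023, 15.862542152404785), 6.3220014572143555)
 rim 210 (array([0.52347821, 0.09380785]), np.float64(0.0013665083587620622)) ((523.2846069335938, 94.7211685180664), 30.26581382751465)
 knob 80 ((429.32720947265625, 292.3871765136719), 12.616747856140137)
jar_rim 0.85 [0.52305741 0.09265691 0.093     ]
lid 0.7 [0.42458726 0.29234142 0.        ]
scene handle top 90 [ 0.5690645  -0.08569805  0.0839075 ] ((567.1766357421875, -87.30672454833984), (25.688175201416016, 17.39493179321289), 13.620335578918457)
 rim 283 (array([0.52634538, 0.09377243]), np.float64(0.0016397320221711775)) ((525.4554443359375, 94.81863403320312), 29.901012420654297)
 knob 124 ((432.47015380859375, 290.2709045410156), 13.29405403137207)
jar_rim 0.59 [0.72845517 0.38689706 0.093     ]
lid 0.71 [0.42355762 0.29067294 0.        ]
```

View pics/top13.png

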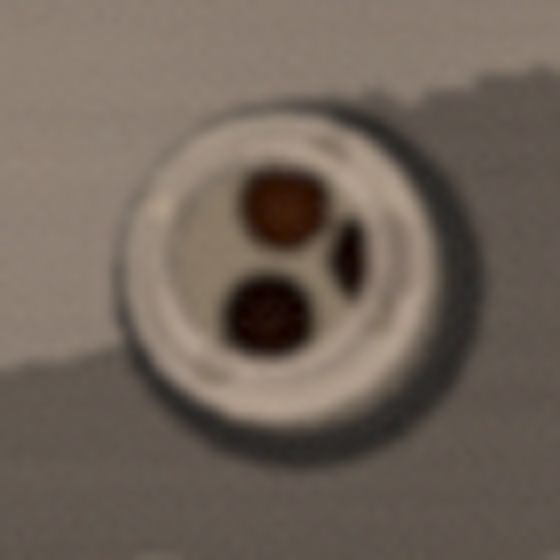

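View pics/scene13.png

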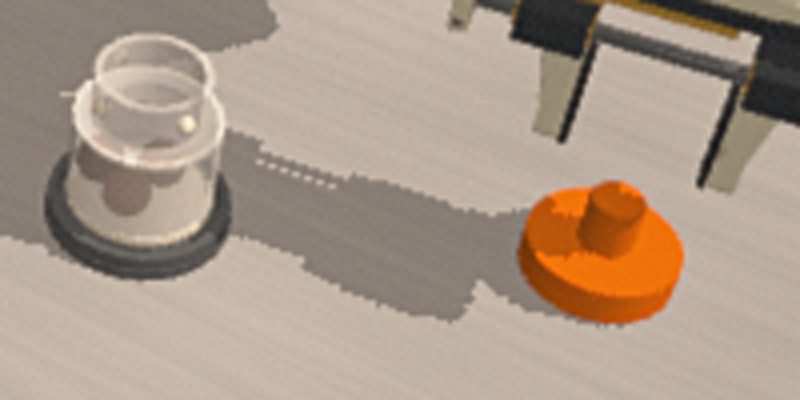

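{"fn": "carry_out", "kwargs": {
  "targets": [
    [[0,0,0,0.08,-0.05,0.5,0.3],[0,0,0,0,0,0.6,0.3],[0,0,0,0,0,0.5,0.3],[0,0,0,0,0,0.35,0.3],[0,0,0,0,0,0.13,0.3],[0,0,0,0,0,0,-1],[0,0,0,0,0,0,-1],[0,0,0,0,0,0,-1],[0,0,0,0,0,0,-1],[0,0,0,0,0,0,-1]]
  ],
  "squeeze": 50
}}

```text
t: 25.98
eef_pos: [0.4308, 0.2914, 0.2038]
ee_rot: [-3.141, -0.0, 0.135]
force: [-1.3, -0.1, 3.7]
width: 0.0248
```

```bash
python3 - <<'E'
from h import *
import cv2
s=arm.get_state();print(s['eef_pos'],s['force'],s['moment'],s['width'])
im,d=arm.grab_frame("scene"); cv2.imwrite("pics/scene14.png",cv2.resize(im[200:320,420:580],None,fx=4.5,fy=4.5,interpolation=cv2.INTER_CUBIC)[:,:,::-1])
E
```

```text
[0.4308205  0.29141745 0.20381381] [-1.29856003 -0.14830815  3.74537167] [-0.16531783  0.20290226 -0.02661941] 0.02478796402645099
```

View pics/scene14.png

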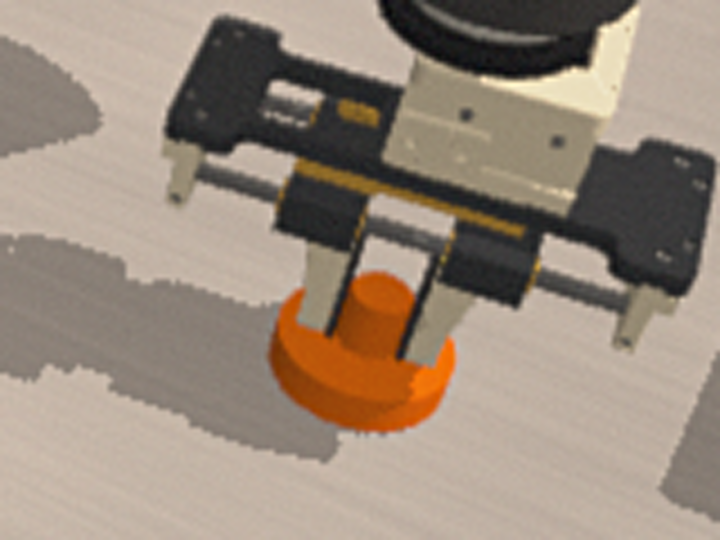

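```bash
python3 - <<'E'
from h import *
cm=arm.camera_model("scene")
for p in ([.4308,.2914,.05],[.4408,.2914,.05],[.4308,.3014,.05]):
    print((np.array(project(cm,p))-[200,420])*4.5)
print(ray_at(cm,265.1,505.1,.05))
E
```

```text
[287.79095258 382.37609964]
[301.75112548 373.82061971]
[297.89493264 406.42047766]
[0.43361361 0.29263857 0.05      ]
```

{"fn": "carry_out", "kwargs": {
  "targets": [
    [[0,0,0,0,0,-0.4,-1],[0,0,0,0,0,-0.9,-1],[0,0,0,0,0,-1,-1],[0,0,0,0,0,-1,-1],[0,0,0,0,0,-1,-1],[0,0,0,0.14,0.45,-0.6,-1],[0,0,0,0.28,0.9,0,-1],[0,0,0,0.28,0.9,0,-1],[0,0,0,0.28,0.9,0,-1],[0,0,0,0.28,0.9,0,-1],[0,0,0,0.28,0.9,0,-1],[0,0,0,0.28,0.9,0,-1],[0,0,0,0.28,0.9,0,-1],[0,0,0,0.28,0.9,0,-1],[0,0,0,0.28,0.69,0,-1],[0,0,0,0,0,0,-1],[0,0,0,0,0,0,-1]]
  ]
}}

```text
t: 28.15
eef_pos: [0.5245, 0.0934, 0.3258]
ee_rot: [3.142, 0.001, 0.134]
force: [-0.3, 0.1, -1.4]
width: 0.025
```

```bash
python3 - <<'E'
from h import *
import cv2
s=arm.get_state();print(s['eef_pos'],s['ee_rot'],s['force'],s['moment'],s['width'])
plan([((.5246,.0937,s['eef_pos'][2]),down(7.74),1)],-1)
o=look()
for c in o:
    im,d,cm=o[c]; np.save(f"/tmp/{c}15.npy",d); cv2.imwrite(f"/tmp/{c}15.png",im[:,:,::-1])
im=o["scene"][0][:,:,::-1]; cv2.imwrite("pics/scene15.png",cv2.resize(im[130:300,310:480],None,fx=3.5,fy=3.5,interpolation=cv2.INTER_CUBIC))
E
```

```text
[0.52448711 0.09339784 0.32583968] [3.14154466e+00 5.23661847e-04 1.34464894e-01] [-0.31745061  0.10171793 -1.37294907] [-0.0486055  -0.01362277 -0.03991952] 0.025002040634100248
[[0,0,0,0.01,-0.01,0,-1]]
n 1 max 0.01 end [0.52470134 0.0936791  0.32583954] [3.14154466e+00 5.23661847e-04 1.34464894e-01]
```

View pics/scene15.png

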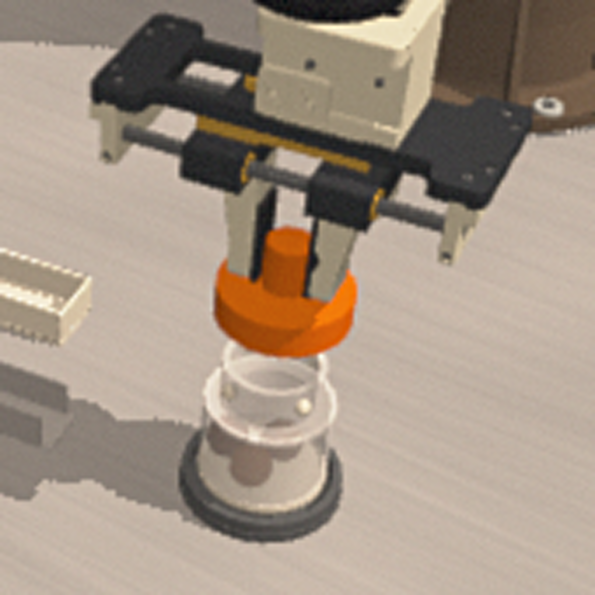

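```bash
cat > fit.py <<'E'
from h import *
import cv2,sys
from scipy.optimize import least_squares
def fitlid(c,im,d,z0,x0):
    cm=arm.camera_model(c)
    hsv=cv2.cvtColor(im,cv2.COLOR_RGB2HSV)
    m=((hsv[...,0]<14)&(hsv[...,1]>200)&(hsv[...,2]>90))
    K=cm["camera_matrix"];T=np.array(cm["world_from_camera"])
    r,cc=np.mgrid[0:480,0:640]
    P=np.stack([(cc-K[0,2])/K[0,0]*d,(r-K[1,2])/K[1,1]*d,d],-1)@T[:3,:3].T+T[:3,3]
    m&=(np.hypot(P[...,0]-x0[0],P[...,1]-x0[1])<.06)&(d>0)
    q=P[m]; q=q[(q[:,2]>z0+.002)&(q[:,2]<z0+.019)]  # skirt side
    q=q[np.hypot(q[:,0]-x0[0],q[:,1]-x0[1])>.028]
    f=least_squares(lambda v:np.hypot(q[:,0]-v[0],q[:,1]-v[1])-.036,x0,loss='soft_l1',f_scale=.001)
    tp=P[m]; print(c,"skirt",len(q),f.x,"rms",np.sqrt(np.mean(f.fun**2)),"zmax",tp[:,2].max())
def fitbody(c,im,d,x0):
    cm=arm.camera_model(c);K=cm["camera_matrix"];T=np.array(cm["world_from_camera"])
    r,cc=np.mgrid[0:480,0:640]
    P=np.stack([(cc-K[0,2])/K[0,0]*d,(r-K[1,2])/K[1,1]*d,d],-1)@T[:3,:3].T+T[:3,3]
    q=P[d>0]; h=np.hypot(q[:,0]-x0[0],q[:,1]-x0[1])
    for nm,zr,rad in (("stand",(.003,.012),.046),("body",(.022,.062),.036),("neck",(.07,.09),.028)):
        s=q[(q[:,2]>zr[0])&(q[:,2]<zr[1])&(abs(h-rad)<.008)]
        if len(s)<20: continue
        f=least_squares(lambda v:np.hypot(s[:,0]-v[0],s[:,1]-v[1])-rad,x0,loss='soft_l1',f_scale=.001)
        print(c,nm,len(s),f.x,"rms",np.sqrt(np.mean(f.fun**2)))
E
python3 - <<'E'
from fit import *
for c in ("scene","top"):
    im=cv2.imread(f"/tmp/{c}15.png")[:,:,::-1].copy(); d=np.load(f"/tmp/{c}15.npy")
    fitlid(c,im,d,.122,[.5245,.0934]); fitbody(c,im,d,[.5247,.0937])
E
```

```text
scene skirt 253 [0.52361572 0.09284585] rms 0.0009320017929286514 zmax 0.1812311264917162
scene stand 214 [0.52411324 0.09263854] rms 0.0026964391768287965
scene body 616 [0.52497148 0.09298321] rms 0.001285254572520139
scene neck 340 [0.52571319 0.09335436] rms 0.0024254346000843513
top skirt 6 [0.52727788 0.09593863] rms 0.0019194545933382931 zmax 0.3517144790150115
top stand 129 [0.52692594 0.09496563] rms 0.004119717092703928
top body 27 [0.52398819 0.09424113] rms 0.0002857527861006755
```

Fitting the lid skirt and canister body in the same camera puts them within about 1.3 mm in x and 0.2 mm in y. I'll nudge 1 mm in x and lower the lid over the neck.

{"fn": "carry_out", "kwargs": {
  "targets": [
    [[0,0,0,0.04,-0.01,0.4,-1],[0,0,0,0,0,0.5,-1],[0,0,0,0,0,0.2,-1],[0,0,0,0,0,0.1,-1],[0,0,0,0,0,0.1,-1],[0,0,0,0,0,0.1,-1],[0,0,0,0,0,0,-1]]
  ]
}}

```text
t: 29.12
eef_pos: [0.5257, 0.0941, 0.2909]
ee_rot: [3.142, 0.0, 0.135]
force: [0.6, -0.7, -1.0]
width: 0.0246
```

```bash
python3 - <<'E'
from fit import *
s=arm.get_state();print(s['eef_pos'],s['ee_rot'],s['force'],s['moment'],s['width'])
im,d=arm.grab_frame("scene"); z=s['eef_pos'][2]-.2038
fitlid("scene",im,d,z,[.5255,.0936]); fitbody("scene",im,d,[.5247,.0937])
cv2.imwrite("pics/scene16.png",cv2.resize(im[150:290,320:460],None,fx=4,fy=4,interpolation=cv2.INTER_CUBIC)[:,:,::-1])
E
```

```text
[0.5256643  0.09406772 0.29093892] [3.14157122e+00 6.40993495e-05 1.35076217e-01] [ 0.64818932 -0.72807017 -1.03467016] [-0.01558525 -0.05420448 -0.00495457] 0.02460209298138261
scene skirt 230 [0.52492352 0.09330939] rms 0.0009833087482083434 zmax 0.13846062349387556
scene stand 218 [0.52400255 0.09267719] rms 0.002584900929733765
scene body 565 [0.52488495 0.09283737] rms 0.0009316991635375131
scene neck 140 [0.52536528 0.09322878] rms 0.002400389926446975
```

View pics/scene16.png

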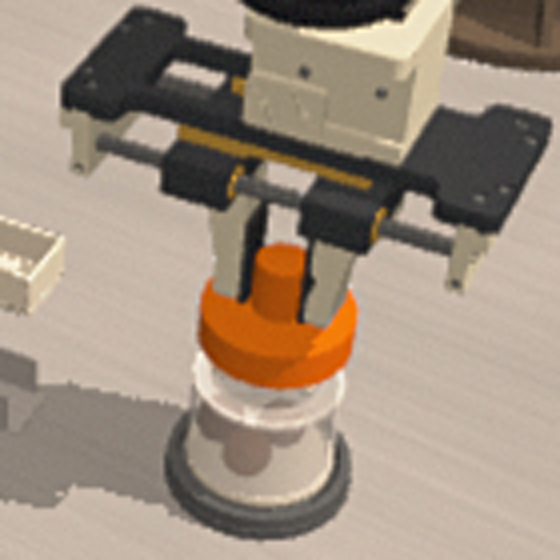

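The lid is over the neck and centred, with almost no force. Now pressing down in stages.

{"fn": "carry_out", "kwargs": {
  "targets": [
    [[0,0,0,0,0,0.08,-1],[0,0,0,0,0,0.06,-1],[0,0,0,0,0,0.06,-1],[0,0,0,0,0,0.06,-1],[0,0,0,0,0,0,-1]]
  ]
}}

```text
t: 29.8
eef_pos: [0.5259, 0.0941, 0.2851]
ee_rot: [3.141, -0.001, 0.135]
force: [-0.8, -0.8, 7.9]
width: 0.0252
```

{"fn": "carry_out", "kwargs": {
  "targets": [
    [[0,0,0,0,0,0.06,-1],[0,0,0,0,0,0.06,-1],[0,0,0,0,0,0,-1]]
  ]
}}

```text
t: 30.18
eef_pos: [0.526, 0.094, 0.2824]
ee_rot: [3.141, -0.001, 0.136]
force: [-1.9, -1.0, 9.6]
width: 0.025
```

{"fn": "carry_out", "kwargs": {
  "targets": [
    [[0,0,0,0,0,0.06,-1],[0,0,0,0,0,0.06,-1],[0,0,0,0,0,0,-1]]
  ]
}}

```text
t: 30.55
eef_pos: [0.5265, 0.0942, 0.2801]
ee_rot: [3.142, -0.003, 0.136]
force: [-1.3, -3.1, 10.5]
width: 0.0254
```

{"fn": "carry_out", "kwargs": {
  "targets": [
    [[0,0,0,0,0,0.06,-1],[0,0,0,0,0,0.06,-1],[0,0,0,0,0,0,-1]]
  ]
}}

```text
t: 30.92
eef_pos: [0.526, 0.094, 0.2761]
ee_rot: [3.141, -0.001, 0.135]
force: [0.1, -1.5, 5.4]
width: 0.0251
```

The force dropped from 10.5 N to 5.4 N, which is the click. I'll keep pressing.

{"fn": "carry_out", "kwargs": {
  "targets": [
    [[0,0,0,0,0,0.06,-1],[0,0,0,0,0,0.06,-1],[0,0,0,0,0,0.04,-1],[0,0,0,0,0,0,-1]]
  ]
}}

```text
t: 31.42
eef_pos: [0.5261, 0.0941, 0.2724]
ee_rot: [3.141, -0.001, 0.136]
force: [-1.4, -1.7, 9.1]
width: 0.0252
```

```bash
python3 - <<'E'
from fit import *
s=arm.get_state();print(s['eef_pos'],s['ee_rot'],s['force'],s['moment'],s['width'])
im,d=arm.grab_frame("scene")
fitlid("scene",im,d,s['eef_pos'][2]-.2038,[.5255,.0936]); fitbody("scene",im,d,[.5247,.0937])
cv2.imwrite("pics/scene17.png",cv2.resize(im[150:290,320:460],None,fx=4,fy=4,interpolation=cv2.INTER_CUBIC)[:,:,::-1])
E
```

```text
[0.52611851 0.09405749 0.27244114] [ 3.14127637e+00 -1.33542759e-03  1.35627594e-01] [-1.39539284 -1.69617045  9.05566341] [-0.72828787  0.71819776 -0.00749421] 0.025211703119215806
scene skirt 202 [0.5254864  0.09343783] rms 0.0008670981462313419 zmax 0.12105729032453327
scene stand 221 [0.52396581 0.09253494] rms 0.0027536785499949735
scene body 668 [0.52449163 0.09284388] rms 0.0019664132640548784
scene neck 171 [0.53051442 0.09829453] rms 0.0048086171197729444
```

View pics/scene17.png

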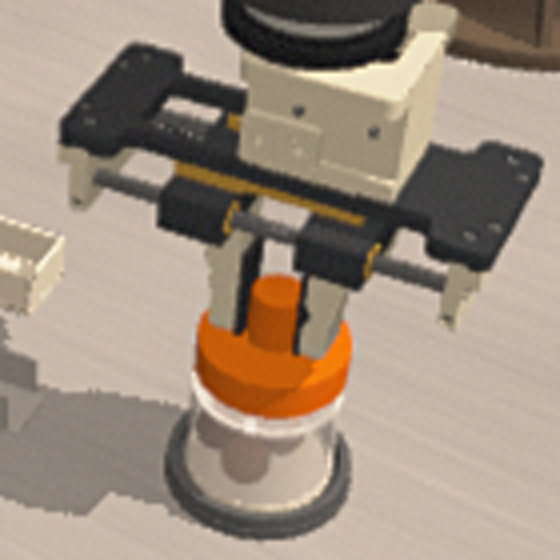

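{"fn": "carry_out", "kwargs": {
  "targets": [
    [[0,0,0,0,0,0.06,-1],[0,0,0,0,0,0.04,-1],[0,0,0,0,0,0,-1]]
  ]
}}

```text
t: 31.85
eef_pos: [0.5262, 0.0941, 0.2713]
ee_rot: [3.141, -0.002, 0.136]
force: [-5.6, -2.1, 20.9]
width: 0.0251
```

{"fn": "carry_out", "kwargs": {
  "targets": [
    [[0,0,0,0,0,0.04,-1],[0,0,0,0,0,0,-1]]
  ]
}}

```text
t: 32.1
eef_pos: [0.5261, 0.0941, 0.2712]
ee_rot: [3.141, -0.003, 0.137]
force: [-9.2, -1.8, 28.9]
width: 0.0248
```

The canister is on its stop: the force climbs without further travel. I'll ease back to about 20 N and check.

{"fn": "carry_out", "kwargs": {
  "targets": [
    [[0,0,0,0,0,-0.04,-1],[0,0,0,0,0,-0.02,-1],[0,0,0,0,0,0,-1],[0,0,0,0,0,0,-1]]
  ]
}}

```text
t: 32.6
eef_pos: [0.5262, 0.0941, 0.2713]
ee_rot: [3.141, -0.002, 0.136]
force: [-3.6, -0.2, 17.1]
width: 0.0247
```

```bash
python3 - <<'E'
from fit import *
s=arm.get_state();print(s['t'],s['eef_pos'],s['ee_rot'],s['force'],s['moment'],s['width'])
im,d=arm.grab_frame("scene");cm=arm.camera_model("scene")
fitlid("scene",im,d,s['eef_pos'][2]-.2038,[.5255,.0936]); fitbody("scene",im,d,[.5247,.0937])
K=cm["camera_matrix"];T=np.array(cm["world_from_camera"]);r,cc=np.mgrid[0:480,0:640]
P=np.stack([(cc-K[0,2])/K[0,0]*d,(r-K[1,2])/K[1,1]*d,d],-1)@T[:3,:3].T+T[:3,3]
hsv=cv2.cvtColor(im,cv2.COLOR_RGB2HSV);m=((hsv[...,0]<14)&(hsv[...,1]>200)&(hsv[...,2]>90))&(np.hypot(P[...,0]-.525,P[...,1]-.093)<.036)
q=P[m]; k=q[np.hypot(q[:,0]-.525,q[:,1]-.093)<.012]; print("knob top z",np.percentile(k[:,2],95))
pl=q[(np.hypot(q[:,0]-.525,q[:,1]-.093)>.017)&(np.hypot(q[:,0]-.525,q[:,1]-.093)<.034)]; pl=pl[abs(pl[:,2]-.09)<.006]
A=np.c_[pl[:,:2]-[.525,.093],np.ones(len(pl))]; print("plate plane",len(pl),np.linalg.lstsq(A,pl[:,2],rcond=None)[0])
cv2.imwrite("pics/scene18.png",im[100:340,200:520].repeat(2,0).repeat(2,1)[:,:,::-1])
E
```

```text
32.6 [0.526151   0.09409632 0.27134428] [ 3.14121870e+00 -1.92911288e-03  1.36054466e-01] [-3.64377692 -0.24915351 17.05214355] [-0.72218192  1.85177449 -0.05101983] 0.024745247024047217
scene skirt 211 [0.52532892 0.09337631] rms 0.0009669337356038176 zmax 0.11998688451732786
scene stand 217 [0.52408728 0.09260759] rms 0.0027738662310589535
scene body 664 [0.52446012 0.09275013] rms 0.001923869758512371
scene neck 309 [0.52886275 0.0982709 ] rms 0.005099889911495054
knob top z 0.11854272358601686
plate plane 164 [0.00327435 0.00220405 0.08942467]
```

View pics/scene18.png

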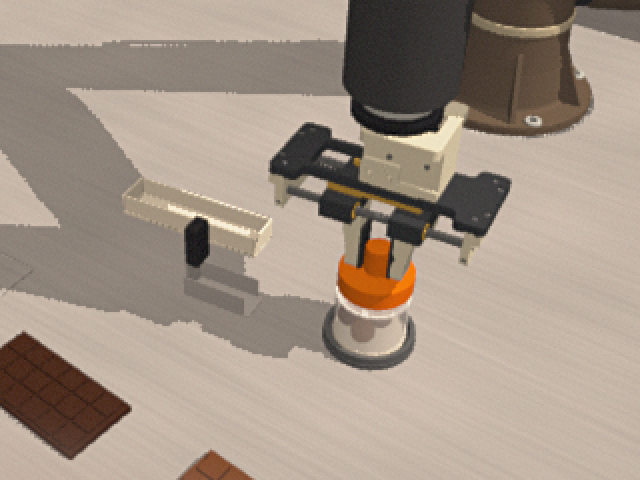

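```bash
python3 -c "
from station import arm
print(arm.job_done()); s=arm.get_state(); print(s['t'],s['eef_pos'],s['force'])"
```

```text
the job is handed in; nothing more can be done
None
the job is handed in; nothing more can be done
```

I handed the job in at about 33 s with the lid clicked home and the hand still pressing on it. No verdict was reported.

- **Truffles:** I scooped all three and tipped them into the canister, and the top camera showed all three inside. The fingers held only the scoop's handle until it was set down.
- **Scoop:** it stands upright on the open bench beside the trough, let go. It was still standing in the last picture.
- **Lid:** the force dropped from 10.5 N to 5.4 N, which was the click. I kept pressing until the canister hit its stop, then eased back from 29 N to 17 N.
- **Depth and level:** the last reading put the lid's origin about 68.5 mm above the bench, against 68 mm expected with the canister fully down. The top plate was level to within about 0.004 rad.
- **Centring:** the fits put the lid about 1 mm from the canister's axis, against the 4 mm limit. The same-camera fit to the canister's neck disagreed by about 6 mm, but it was unreliable (5 mm scatter) because the lid hid the neck, so I did not use it.
- **Other checks:** the two cameras disagreed by about 3 mm in x throughout, which I averaged or cancelled by comparing within one camera. I did not measure the bars, tin and palette knife again at the end; the arm's path stayed away from them.

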